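Refit a trolley wheel on its stub axle

TASK

Rebuild the trolley wheel on the upright stub axle of the blue plate: thread the flat steel disc on first, right down onto the plate, then the rubber wheel, then the small metal bush, and finish with the black cap, dome up, over the end of the axle. Each part must sit flat on the one below and all must be let go. Leave the two bottles standing where they are.

Things in the scene. Friction and masses are not known exactly. Their poses are not given: they have to be found in the camera images.
- mount: Wheel mount, fixed to the bench: square blue steel plate 84 x 84 mm, 8 mm thick, with an upright plain steel stub axle 12 mm in diameter at its centre. The axle's top is 66 mm above the bench; its last 6 mm taper to 5 mm in diameter. Origin: on the axle's axis, at the plate's underside (bench level); z up along the axle.
- disc: Thrust disc, flat bare steel ring, 50 mm in diameter, 8 mm thick, with an 18 mm through hole (3 mm play all round on the axle). Lies flat; place it as it lies, without turning it over. Origin: centre of the underside as it lies, z up along its axis.
- wheel: Small trolley wheel lying flat: dark rubber, 60 mm in diameter, 24 mm thick, 18 mm through hole, a grey hub ring (39 mm across, under 1 mm high) round the hole on its upper face. Place it as it lies, grey hub up. Origin: centre of the underside, z up along its axis.
- bush: Spacer bush, short bare aluminium tube standing on end, 28 mm outside diameter, 14 mm tall, 18 mm through hole. Origin: centre of the underside, z up along its axis.
- cap: Black plastic axle cap, round, 34 mm in diameter with straight sides up to 18 mm and a low dome to 26 mm in height; stands dome up on its open end. Blind hole from below, 18 mm in diameter and 14 mm deep. Origin: centre of the underside, z up along its axis.
- water_bottle: Bystander: clear water bottle with a blue cap and a plain paper label, 66 mm in diameter, 200 mm tall, standing. Leave it alone. Origin: centre of the underside, z up.
- oil_bottle: Bystander: white oil bottle with a black cap, 48 mm in diameter, 120 mm tall, standing. Leave it alone. Origin: centre of the underside, z up.
Mind the look-alikes: they are no part of the job. Several things look just like the cap: the one meant starts farthest to the robot's right.

How it is judged:
By the outcome, as a careful person would: the job done as asked, in the order asked, and still so for the second after the job is handed in, with the robot touching nothing.
It also fails if it takes over 128 s, if anything falls off the work surface, if the arm or the gripper's body presses on something with over 40 N, if the wrist force passes 120 N, or if a joint passes its speed limit or range.

ROBOT

A 7-joint arm with a two-finger parallel gripper is mounted at the origin on the work surface. World frame = base frame: x ahead of the robot, y to its left, z up, the work surface at z = 0. Lengths are in m, angles in rad, forces in N, time in s.
With the tool pointing down it reaches from about 0.4 to 0.85 m from the base axis. Payload 10.4 kg.
Tool frame: the origin (TCP) lies midway between the tips of the shut fingers; the grasp point (between the pads) lies 19 mm behind it (r.tcp_to_grasp is the z of the grasp point in the tool frame, in m); z points along the fingers, x is the direction in which the jaws open and shut, and the axes are right-handed (so a half turn about z gives the same grasp; the last joint's range is limited). The gripper opens to 87 mm and grips with 3 to 60 N. Pads are 19 mm wide; open, the fingers measure 117 mm over their backs; the gripper's body (75 mm by 190 mm) begins 51 mm behind the grasp point.
Start: joints at [-1.131, 0.332, -0.065, 1.46, 0.022, 1.35, -0.088], TCP at [0.279, 0.559, 0.193] pointing down, gripper open.
Joint ranges: [-2.6, 2.6], [-0.5, 2.12], [-1.47, 1.34], [0.16, 2.42], [-1.27, 4.41], [0.06, 2.06], [-2.6, 2.6]. Speed limits (rad/s): [2.22, 2.22, 2.79, 2.79, 3.14, 3.14, 3.14].

INTERFACE

Orientations are given as a unit quaternion [x, y, z, w].
In Python, from bench import r, camera, close_job gives the robot as it stands. The module is installed in compiled form; this text tells all that it offers.
- The arm moves only by the shell command python3 -m crank 'ROWS' [FORCE]. ROWS is JSON, a list of rows, each an object of numbers: "x", "y", "z": the shift along the tool's x, y, z scaled (see below); "ax", "ay", "az": the turn, a rotation vector about the tool's x, y, z scaled (see below); "claw": the closure, from -1 (fully open) to 1 (shut), so that 0 is half open. A call has exactly 5 rows; each row is the pose to reach, as a shift and turn from the pose commanded when the call began, along the tool's axes at that moment; what a row does not reach only later rows make up. The controller multiplies each number of a shift by 1 m and each number of a turn by 2 rad. A row lasts 1/12 s, in which the tool goes at most 41.7 mm and 7.16 degrees, less where a joint would pass 70% of its speed; a pose out of reach is approached as far as the arm can. A call with a number of a shift or a turn outside -1 to 1 is refused whole. A call with a gripper value outside its range is refused whole. The fingers move at their own pace and stop on an object; FORCE is the grip in N (left out, the last holds). Time passes only in rows, so rows that repeat a pose let the fingers close, or fill a call up. It gives the time, the measured TCP pose, the force and the opening at its end, in the units of the state.
- r.read_state(): the state, without advancing time (a new reading comes with each control period).
- camera(name): name is "side" or "top"; returns a dict with "color" (400x640x3 uint8, blue, green, red), "fx", "fy", "cx", "cy" (pixels), "eye" and "orientation" of the camera in the world. Camera axes: x right, y down, z forward; pixel columns grow to the right and rows downward; lengths in m; the calibration is good to about 2 mm. A picture is of the moment at which its call begins. There is no depth.
- close_job(): hands the job in, once; it reports no verdict.
The state is a dict: "time": time; "joint_positions": joint angles; "joint_vel": joint speeds; "joint_torque": joint torques, N m; "ee_pos": TCP position; "eef_rot": TCP orientation; "ft_force": force on the tool from outside, world axes, zero at the start; "torque": the same for the moment, N m; "width": finger opening in m.
Only numpy, scipy, OpenCV 4.12 (cv2) and the standard library are available. Lean on these libraries where they do the work, as an engineer would, in place of code of your own. Each camera call takes 0.05 s, during which the arm holds its last target. There are 200 camera calls.

## Working session

There is one attempt and no reset: what is moved stays moved. The work goes in short steps, Python scripts to look and compute and a shell command to move; the robot and the scene stay as the last step left them, time stands still between calls to the robot, and variables do not carry over. Pictures are saved under pics/ and viewed, about 12 in all and at most 16, crops included, and the job is handed in when it is done.

```bash
mkdir -p pics
python3 - <<'E'
from bench import r,camera
import cv2
for n in("top","side"):
    c=camera(n); cv2.imwrite(f"pics/{n}0.png",c["color"]); print(n,{k:c[k] for k in c if k!="color"})
print(r.read_state(), r.tcp_to_grasp)
E
```

```text
top {'fx': 368.93221422188174, 'fy': 368.93221422188174, 'cx': 316.95831030441775, 'cy': 205.69313497794656, 'eye': array([0.35795948, 0.01005606, 1.01106545]), 'orientation': array([ 0.70913616, -0.69880994,  0.0684542 , -0.0640671 ])}
side {'fx': 444.1989724778529, 'fy': 444.1989724778529, 'cx': 313.83780640209187, 'cy': 201.9132980168937, 'eye': array([0.31354363, 0.95040516, 0.78780385]), 'orientation': array([-0.07908605,  0.89160497, -0.44297203,  0.05061385])}
{'time': 0.1, 'joint_positions': array([-1.13060341,  0.33280222, -0.06472183,  1.46086041,  0.02162347,
        1.34995026, -0.08848106]), 'joint_vel': array([ 0.00075984, -0.00197715, -0.00014736, -0.001889  ,  0.00084015,
        0.00114467,  0.00166767]), 'joint_torque': array([ 9.59320823e-04, -6.24546218e+01,  2.40725483e-02, -3.90713882e+01,
       -6.13874313e-02,  3.67158372e-02,  6.46327067e-05]), 'ee_pos': array([0.27885175, 0.55889159, 0.19193617]), 'eef_rot': array([ 8.50409034e-01,  5.26121693e-01, -5.41361308e-04,  3.80800997e-04]), 'ft_force': array([ 0.13761482, -0.6684611 ,  0.35798737]), 'torque': array([ 0.01591099,  0.08163206, -0.02000439]), 'width': 0.08712603741475365} -0.0187
```

View pics/top0.png

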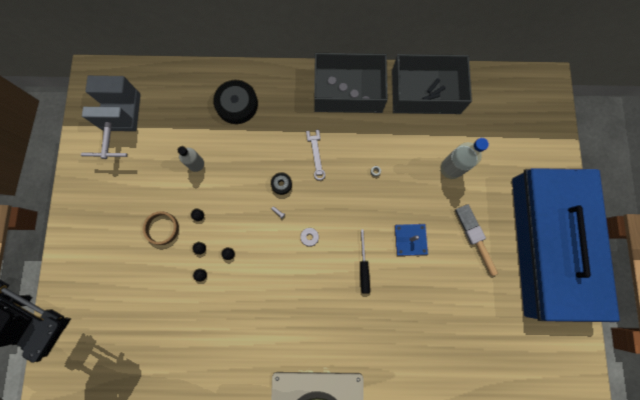

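View pics/side0.png

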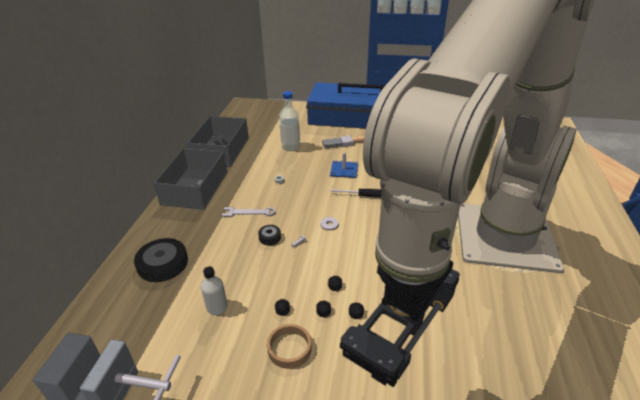

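Top view: mount (411,240), disc (310,237), small wheel (281,183), bush (376,171). There are four cap look-alikes, and the rightmost for the robot is at (228,254). The side view shows the same layout, with a big decoy wheel at the back. Next I measure positions from contours and rays.

```bash
cat > h.py <<'E'
import numpy as np, cv2
from scipy.spatial.transform import Rotation as R
from bench import r,camera
def ray(c,u,v,z):
    d=R.from_quat(c["orientation"]).apply([(u-c["cx"])/c["fx"],(v-c["cy"])/c["fy"],1])
    return c["eye"]+d*(z-c["eye"][2])/d[2]
def proj(c,p):
    q=R.from_quat(c["orientation"]).inv().apply(np.array(p)-c["eye"])
    return np.array([c["fx"]*q[0]/q[2]+c["cx"],c["fy"]*q[1]/q[2]+c["cy"]])
def st(target=None):
    s=r.read_state(); Q=R.from_quat(s["eef_rot"])
    print("t %.2f"%s["time"],"p",s["ee_pos"].round(4),"yaw %.2f"%np.degrees(np.arctan2(*Q.as_matrix()[[1,0],0])),"F",s["ft_force"].round(1),"w %.4f"%s["width"],"j7 %.2f"%s["joint_positions"][6])
    if target is not None: print("tool shift",Q.inv().apply(np.array(target)-s["ee_pos"]).round(4))
E
python3 - <<'E'
from h import *
c=camera("top"); im=c["color"]
print("down=z axis:",R.from_quat(c["orientation"]).as_matrix().round(3).tolist())
hsv=cv2.cvtColor(im,cv2.COLOR_BGR2HSV)
def near(m,u,v,name,z,rad=30):
    k=np.zeros_like(m);cv2.circle(k,(u,v),rad,255,-1);m=cv2.bitwise_and(m,k)
    n,l,s,ce=cv2.connectedComponentsWithStats(m)
    i=max(range(1,n),key=lambda i:s[i,4]); 
    b=s[i]; print(name,"area",b[4],"bbox",b[:4],"cen",ce[i].round(1),"pos",ray(c,*ce[i],z).round(4), "diam", (2*np.sqrt(b[4]/np.pi)*(c["eye"][2]-z)/c["fx"]).round(4))
dark=cv2.inRange(hsv,(0,0,0),(179,255,70)); grey=cv2.inRange(hsv,(0,0,70),(179,50,255))
blue=cv2.inRange(hsv,(100,120,40),(130,255,255))
near(blue,411,240,"mount",.008); near(grey,310,237,"disc",.008,16); near(dark,281,183,"wheel",.024,18)
near(grey,281,183,"hub",.024,9)
near(grey,376,171,"bush",.014,12)
for u,v in((228,254),(198,215),(199,249),(200,275)): near(dark,u,v,"cap",.015,12)
t=[cv2.resize(im[v-22:v+22,u-22:u+22],(260,260),interpolation=cv2.INTER_NEAREST) for u,v in((411,240),(310,237),(281,183),(376,171),(228,254),(199,249))]
cv2.imwrite("pics/crops.png",np.vstack([np.hstack(t[:3]),np.hstack(t[3:])]))
E
```

```text
down=z axis: [[0.014, -0.982, 0.187], [-1.0, -0.015, -0.005], [0.008, -0.187, -0.982]]
mount area 817 bbox [395 225  32  30] cen [410.5 239.6] pos [ 0.4584 -0.2511  0.008 ] diam 0.0877
disc area 241 bbox [300 228  19  18] cen [309.2 236.5] pos [0.4627 0.0251 0.008 ] diam 0.0476
wheel area 210 bbox [271 173  21  22] cen [281.3 184.7] pos [0.6028 0.1041 0.024 ] diam 0.0437
hub area 133 bbox [274 176  14  14] cen [280.6 182.2] pos [0.6097 0.1062 0.024 ] diam 0.0348
bush area 68 bbox [371 166  10  10] cen [375.5 170.6] pos [ 0.6499 -0.1575  0.014 ] diam 0.0251
cap area 123 bbox [222 248  13  12] cen [227.7 253.7] pos [0.4128 0.2422 0.015 ] diam 0.0338
cap area 127 bbox [191 209  13  13] cen [197.2 214.8] pos [0.517  0.3316 0.015 ] diam 0.0343
cap area 128 bbox [193 242  13  13] cen [198.9 248.2] pos [0.4263 0.3203 0.015 ] diam 0.0345
cap area 136 bbox [193 269  14  13] cen [199.7 274.9] pos [0.3559 0.3131 0.015 ] diam 0.0355
```

View pics/crops.png

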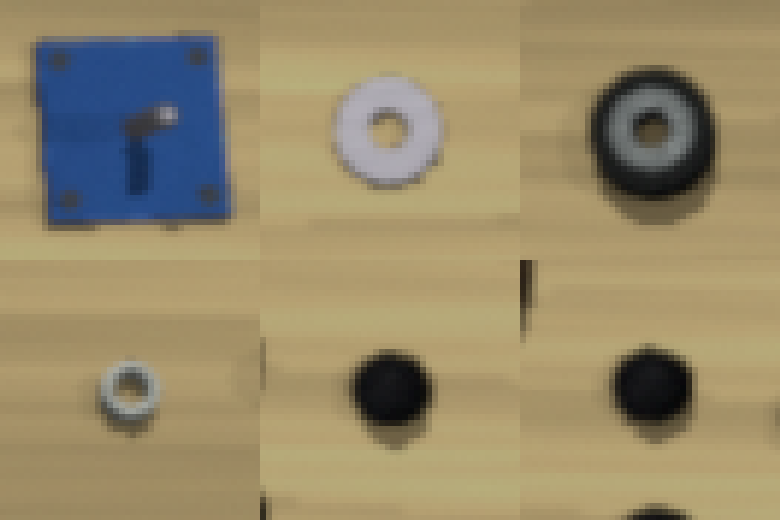

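The crops confirm all the parts. Mount axle tip is near (416.9,237.0), disc hole (310,237), hub (280.6,182.2), bush (375.5,170.6). A quick cross-check with the side view.

Run:
```python
from h import *
c=camera("side"); im=c["color"]; ct=camera("top")
print("tip top",ray(ct,416.9,237.0,.066).round(4))
pts={"mount":(.4587,-.2515,.066),"disc":(.4627,.0251,.008),"hub":(.6097,.1062,.024),"bush":(.6499,-.1575,.014),"cap":(.4128,.2422,.026)}
t=[]
for n,p in pts.items():
    u,v=proj(c,p); print(n,u.round(1),v.round(1)); U,V=int(u),int(v)
    k=cv2.resize(im[V-22:V+22,U-22:U+22],(260,260),interpolation=cv2.INTER_NEAREST)
    cv2.circle(k,(int((u+.5-U+22)*260/44),int((v+.5-V+22)*260/44)),3,(0,0,255),-1); t.append(k)
t.append(t[0]*0)
cv2.imwrite("pics/crops2.png",np.vstack([np.hstack(t[:3]),np.hstack(t[3:])]))
st((.463,.025,.12))
```

```text
tip top [ 0.4595 -0.2527  0.066 ]
mount 344.1 153.2
disc 328.9 222.8
hub 268.7 231.8
bush 279.0 178.1
cap 335.2 278.3
t 0.25 p [0.2789 0.5591 0.1923] yaw 63.48 F [-0.3  0.9 -1. ] w 0.0869 j7 -0.09
tool shift [-0.3957  0.4032  0.0726]
```

View pics/crops2.png

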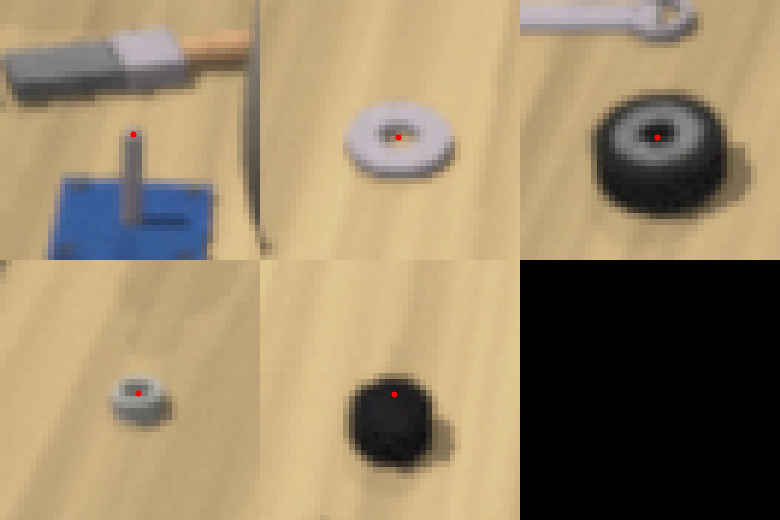

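Both views agree to about 1 px. Move toward the disc while turning the tool square to the world.

```bash
python3 -m crank '[{"x":-0.026,"y":0.027,"az":0.056,"claw":-1},{"x":-0.052,"y":0.054,"az":0.112,"claw":-1},{"x":-0.078,"y":0.08,"az":0.168,"claw":-1},{"x":-0.104,"y":0.107,"az":0.224,"claw":-1},{"x":-0.13,"y":0.134,"az":0.277,"claw":-1}]' 30
python3 -c "
from h import *
st((.463,.025,.12))"
```

```text
t 0.25 p [0.2789 0.5591 0.1923] yaw 63.48 F [-0.3  0.9 -1. ] w 0.0869 j7 -0.09
tool shift [-0.3957  0.4032  0.0726]schema error: expected keys x, y, z, ax, ay, az, claw
```

All keys are required in each row.

```bash
python3 -m crank '[{"x":-0.026,"y":0.027,"z":0,"ax":0,"ay":0,"az":0.056,"claw":-1},{"x":-0.052,"y":0.054,"z":0,"ax":0,"ay":0,"az":0.112,"claw":-1},{"x":-0.078,"y":0.08,"z":0,"ax":0,"ay":0,"az":0.168,"claw":-1},{"x":-0.104,"y":0.107,"z":0,"ax":0,"ay":0,"az":0.224,"claw":-1},{"x":-0.13,"y":0.134,"z":0,"ax":0,"ay":0,"az":0.277,"claw":-1}]' 30
python3 -c "
from h import *
st((.463,.025,.12))"
```

```text
time: 0.67
ee_pos: [0.3411, 0.3814, 0.1926]
eef_rot: [0.963, 0.271, -0.0, -0.0]
ft_force: [1.3, -0.6, 0.2]
width: 0.0869
t 0.67 p [0.3411 0.3814 0.1926] yaw 31.43 F [ 1.3 -0.6  0.2] w 0.0869 j7 -0.38
tool shift [-0.0819  0.3677  0.0725]
```

```bash
python3 -m crank '[{"x":-0.008,"y":0.037,"z":0,"ax":0,"ay":0,"az":0.056,"claw":-1},{"x":-0.016,"y":0.074,"z":0,"ax":0,"ay":0,"az":0.112,"claw":-1},{"x":-0.024,"y":0.11,"z":0,"ax":0,"ay":0,"az":0.168,"claw":-1},{"x":-0.032,"y":0.147,"z":0,"ax":0,"ay":0,"az":0.224,"claw":-1},{"x":-0.041,"y":0.184,"z":0,"ax":0,"ay":0,"az":0.276,"claw":-1}]'
python3 -m crank '[{"x":0,"y":0,"z":0,"ax":0,"ay":0,"az":0,"claw":-1},{"x":0,"y":0,"z":0,"ax":0,"ay":0,"az":0,"claw":-1},{"x":0,"y":0,"z":0,"ax":0,"ay":0,"az":0,"claw":-1},{"x":0,"y":0,"z":0,"ax":0,"ay":0,"az":0,"claw":-1},{"x":0,"y":0,"z":0,"ax":0,"ay":0,"az":0,"claw":-1}]'
python3 -c "
from h import *
st((.463,.025,.08))"
```

```text
time: 1.08
ee_pos: [0.4031, 0.2034, 0.1928]
eef_rot: [1.0, -0.002, 0.0, -0.0]
ft_force: [1.8, -0.0, 0.3]
width: 0.087
time: 1.5
ee_pos: [0.4024, 0.2062, 0.1925]
eef_rot: [1.0, 0.002, -0.0, 0.0]
ft_force: [0.5, 1.0, 0.3]
width: 0.0869
t 1.50 p [0.4024 0.2062 0.1925] yaw 0.27 F [0.5 1.  0.3] w 0.0869 j7 -0.58
tool shift [0.0598 0.1815 0.1125]
```

```bash
python3 -m crank '[{"x":0.013,"y":0.038,"z":0.01,"ax":0,"ay":0,"az":0,"claw":-1},{"x":0.026,"y":0.076,"z":0.02,"ax":0,"ay":0,"az":0,"claw":-1},{"x":0.039,"y":0.113,"z":0.035,"ax":0,"ay":0,"az":0,"claw":-1},{"x":0.052,"y":0.15,"z":0.05,"ax":0,"ay":0,"az":0,"claw":-1},{"x":0.06,"y":0.1815,"z":0.06,"ax":0,"ay":0,"az":0.0024,"claw":-1}]'
python3 -m crank '[{"x":0,"y":0,"z":0.025,"ax":0,"ay":0,"az":0,"claw":-1},{"x":0,"y":0,"z":0.05,"ax":0,"ay":0,"az":0,"claw":-1},{"x":0,"y":0,"z":0.07,"ax":0,"ay":0,"az":0,"claw":-1},{"x":0,"y":0,"z":0.08,"ax":0,"ay":0,"az":0,"claw":-1},{"x":0,"y":0,"z":0.08,"ax":0,"ay":0,"az":0,"claw":-1}]'
python3 - <<'E'
from h import *
st((.4627,.0251,.0035))
t=[]
for n in("top","side"):
    c=camera(n);u,v=map(int,proj(c,(.463,.025,.05)));t.append(cv2.resize(c["color"][v-50:v+50,u-50:u+50],(400,400)))
cv2.imwrite("pics/a.png",np.hstack(t))
E
```

```text
time: 1.92
ee_pos: [0.4635, 0.022, 0.1316]
eef_rot: [1.0, -0.001, -0.0, 0.0]
ft_force: [0.1, 0.1, -0.1]
width: 0.087
time: 2.33
ee_pos: [0.4617, 0.0241, 0.0507]
eef_rot: [1.0, -0.001, -0.002, 0.001]
ft_force: [0.3, 0.9, 0.4]
width: 0.087
t 2.33 p [0.4617 0.0241 0.0507] yaw -0.07 F [0.3 0.9 0.4] w 0.0870 j7 -0.09
tool shift [ 0.0011 -0.0011  0.0472]
```

View pics/a.png

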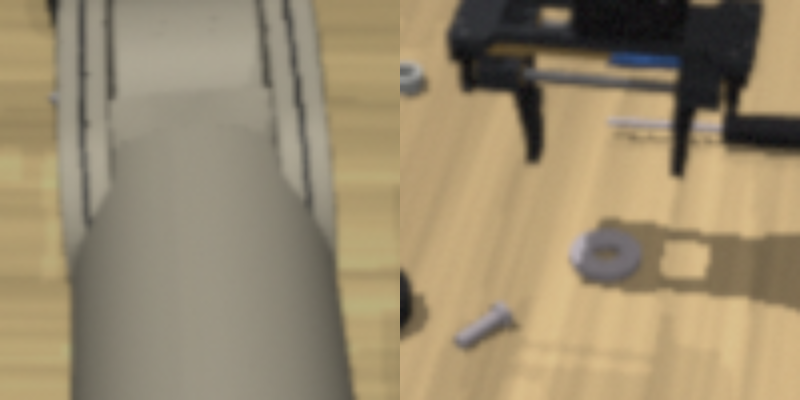

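The top view is blocked by the arm. The side view shows the gripper over the disc with the jaws along x, so descend and grip.

```bash
python3 -m crank '[{"x":0,"y":-0.0005,"z":0.015,"ax":0,"ay":0,"az":0,"claw":-1},{"x":0,"y":-0.001,"z":0.03,"ax":0,"ay":0,"az":0,"claw":-1},{"x":0,"y":-0.001,"z":0.04,"ax":0,"ay":0,"az":0,"claw":-1},{"x":0,"y":-0.001,"z":0.045,"ax":0,"ay":0,"az":0,"claw":-1},{"x":0,"y":-0.001,"z":0.045,"ax":0,"ay":0,"az":0,"claw":-1}]'
python3 -m crank '[{"x":0,"y":0,"z":0,"ax":0,"ay":0,"az":0,"claw":-1},{"x":0,"y":0,"z":0,"ax":0,"ay":0,"az":0,"claw":-1},{"x":0,"y":0,"z":0,"ax":0,"ay":0,"az":0,"claw":-1},{"x":0,"y":0,"z":0,"ax":0,"ay":0,"az":0,"claw":-1},{"x":0,"y":0,"z":0,"ax":0,"ay":0,"az":0,"claw":-1}]'
python3 -c "
from h import *
st((.4627,.0251,.0035))"
```

```text
time: 2.85
ee_pos: [0.4631, 0.0248, 0.0075]
eef_rot: [1.0, -0.001, -0.0, 0.0]
ft_force: [-0.8, 0.1, -0.2]
width: 0.0872
time: 3.27
ee_pos: [0.4634, 0.0248, 0.008]
eef_rot: [1.0, -0.001, 0.0, -0.0]
ft_force: [-0.7, 0.9, -0.5]
width: 0.0869
t 3.27 p [0.4634 0.0248 0.008 ] yaw -0.16 F [-0.7  0.9 -0.5] w 0.0869 j7 -0.05
tool shift [-0.0007 -0.0003  0.0045]
```

```bash
python3 -m crank '[{"x":-0.0007,"y":0,"z":0.0045,"ax":0,"ay":0,"az":0,"claw":-1},{"x":-0.0007,"y":0,"z":0.0045,"ax":0,"ay":0,"az":0,"claw":-1},{"x":-0.0007,"y":0,"z":0.0045,"ax":0,"ay":0,"az":0,"claw":0.3},{"x":-0.0007,"y":0,"z":0.0045,"ax":0,"ay":0,"az":0,"claw":1},{"x":-0.0007,"y":0,"z":0.0045,"ax":0,"ay":0,"az":0,"claw":1}]' 30
python3 -m crank '[{"x":0,"y":0,"z":0,"ax":0,"ay":0,"az":0,"claw":1},{"x":0,"y":0,"z":0,"ax":0,"ay":0,"az":0,"claw":1},{"x":0,"y":0,"z":0,"ax":0,"ay":0,"az":0,"claw":1},{"x":0,"y":0,"z":0,"ax":0,"ay":0,"az":0,"claw":1},{"x":0,"y":0,"z":0,"ax":0,"ay":0,"az":0,"claw":1}]' 30
python3 -c "
from h import *
st((.459,-.252,.12))"
```

```text
time: 3.68
ee_pos: [0.4625, 0.0247, 0.0031]
eef_rot: [1.0, -0.001, -0.0, -0.0]
ft_force: [-0.9, 0.9, 0.4]
width: 0.0744
time: 4.1
ee_pos: [0.4625, 0.0247, 0.0031]
eef_rot: [1.0, -0.001, 0.0, -0.0]
ft_force: [-0.3, -0.4, 0.8]
width: 0.0417
t 4.10 p [0.4625 0.0247 0.0031] yaw -0.16 F [-0.3 -0.4  0.8] w 0.0417 j7 -0.05
tool shift [-0.0027  0.2767 -0.1169]
```

Width is 41.7 mm, less than the disc's 50 mm. Look before lifting.

Run:
```python
from h import *
st()
c=camera("side");u,v=map(int,proj(c,(.463,.025,.03)));cv2.imwrite("pics/b.png",cv2.resize(c["color"][v-40:v+40,u-50:u+50],(800,640)[:2] if 0 else (750,600),interpolation=cv2.INTER_CUBIC))
```

```text
t 4.10 p [0.4625 0.0247 0.0031] yaw -0.16 F [-0.3 -0.4  0.8] w 0.0417 j7 -0.05
```

View pics/b.png

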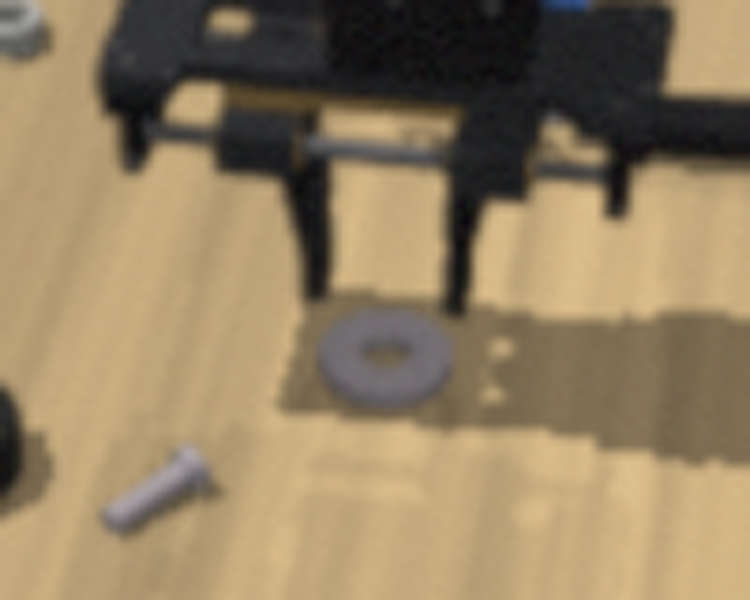

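Run:
```python
from h import *
c=camera("side"); im=c["color"]
u0,v0=map(int,proj(c,(.463,.025,.03)))
for n,(a,b) in {"L":(315,296),"R":(455,311),"mid":(385,303),"disc":(386,352)}.items():
    u=u0-50+a/7.5-.5; v=v0-40+b/7.5-.5
    print(n,u,v,"z=.003:",ray(c,u,v,.003).round(4),"z=.01:",ray(c,u,v,.01).round(4),"z=.02",ray(c,u,v,.02).round(4),"z.03",ray(c,u,v,.03).round(4))
print("start tcp proj",proj(c,(.279,.559,.192)), proj(c,(.4625,.0247,.0031)))
s=cv2.imread("pics/side0.png"); q=proj(c,(.279,.559,.192)).astype(int)
cv2.circle(s,q.tolist(),2,(0,0,255),-1); k=s[q[1]-80:q[1]+50,q[0]-90:q[0]+90]; k=cv2.resize(cv2.convertScaleAbs(k,alpha=2.0),None,fx=3,fy=3)
t=camera("top"); s=cv2.imread("pics/top0.png"); q=proj(t,(.279,.559,.192)); print("top",q); q=q.astype(int); cv2.circle(s,q.tolist(),1,(0,0,255),-1)
k2=cv2.resize(cv2.convertScaleAbs(s[q[1]-65:q[1]+65,0:90],alpha=2.0),None,fx=2.5,fy=3)
k2=cv2.resize(k2,(230,k.shape[0])); cv2.imwrite("pics/d.png",np.hstack([k,k2]))
```

```text
L 319.5 214.96666666666667 z=.003: [ 0.4953 -0.0107  0.003 ] z=.01: [ 0.4936 -0.0021  0.01  ] z=.02 [0.4913 0.0101 0.02  ] z.03 [0.489  0.0224 0.03  ]
R 338.1666666666667 216.96666666666667 z=.003: [ 0.4421 -0.0103  0.003 ] z=.01: [ 0.4409 -0.0017  0.01  ] z=.02 [0.4393 0.0105 0.02  ] z.03 [0.4376 0.0227 0.03  ]
mid 328.8333333333333 215.9 z=.003: [ 0.4686 -0.0108  0.003 ] z=.01: [ 0.4672 -0.0022  0.01  ] z=.02 [0.4652 0.01   0.02  ] z.03 [0.4633 0.0223 0.03  ]
disc 328.9666666666667 222.43333333333334 z=.003: [0.4637 0.0175 0.003 ] z=.01: [0.4623 0.0258 0.01  ] z=.02 [0.4604 0.0377 0.02  ] z.03 [0.4585 0.0496 0.03  ]
start tcp proj [393.80383724 367.50111955] [328.9687472  224.10385485]
top [ 56.33735174 309.74842776]
```

View pics/d.png

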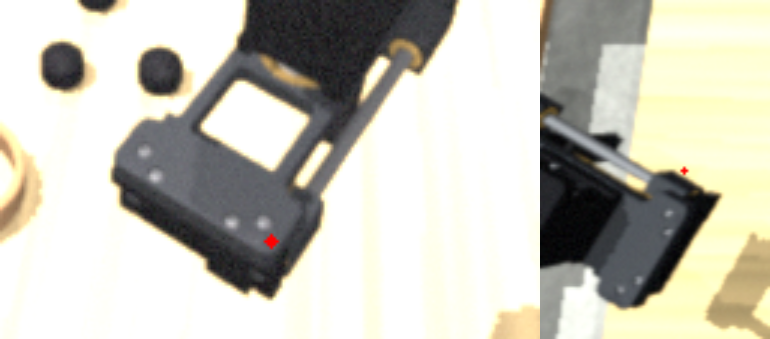

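```bash
python3 -m crank '[{"x":0,"y":0,"z":0,"ax":0,"ay":0,"az":0,"claw":1},{"x":0,"y":0,"z":0,"ax":0,"ay":0,"az":0,"claw":1},{"x":0,"y":0,"z":0,"ax":0,"ay":0,"az":0,"claw":1},{"x":0,"y":0,"z":0,"ax":0,"ay":0,"az":0,"claw":1},{"x":0,"y":0,"z":0,"ax":0,"ay":0,"az":0,"claw":1}]'
python3 - <<'E'
from h import *
c=camera("side"); st()
u0,v0=map(int,proj(c,(.463,.025,.05)))
for a,b in((533,160),(678,176)):
    u=u0-50+(a-400)/4-.5; v=v0-50+b/4-.5
    for z in(.05,.06,.07,.08): print(z,ray(c,u,v,z).round(4))
u,v=map(int,proj(c,(.463,.025,.03)));cv2.imwrite("pics/e.png",cv2.resize(c["color"][v-40:v+40,u-50:u+50],(750,600),interpolation=cv2.INTER_CUBIC))
E
```

```text
time: 4.67
ee_pos: [0.4625, 0.0247, 0.0031]
eef_rot: [1.0, -0.001, -0.0, -0.0]
ft_force: [0.7, -0.1, -0.0]
width: 0.0022
t 4.72 p [0.4625 0.0247 0.0031] yaw -0.16 F [0.4 0.4 0.1] w 0.0015 j7 -0.05
0.05 [ 0.5204 -0.0168  0.05  ]
0.06 [ 0.5176 -0.0037  0.06  ]
0.07 [0.5148 0.0094 0.07  ]
0.08 [0.512  0.0226 0.08  ]
0.05 [ 0.4189 -0.0146  0.05  ]
0.06 [ 0.4175 -0.0015  0.06  ]
0.07 [0.416  0.0115 0.07  ]
0.08 [0.4146 0.0246 0.08  ]
```

View pics/e.png

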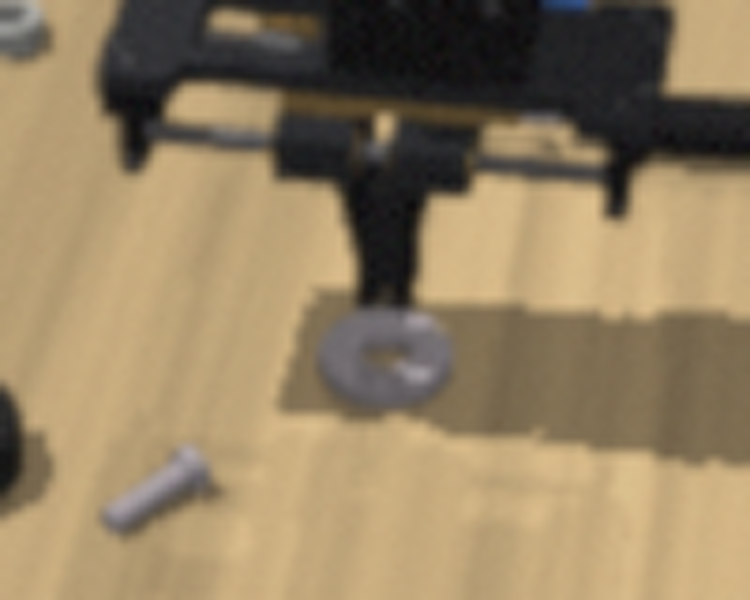

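The fingers shut on nothing. In the image the tips fit a position about 27 mm above the reported TCP z, with x and y right. The same offset shows at both heights. Open and probe downward gently, watching the force.

```bash
python3 -m crank '[{"x":0,"y":0,"z":0,"ax":0,"ay":0,"az":0,"claw":-1},{"x":0,"y":0,"z":0,"ax":0,"ay":0,"az":0,"claw":-1},{"x":0,"y":0,"z":0,"ax":0,"ay":0,"az":0,"claw":-1},{"x":0,"y":0,"z":0,"ax":0,"ay":0,"az":0,"claw":-1},{"x":0,"y":0,"z":0,"ax":0,"ay":0,"az":0,"claw":-1}]'
python3 -m crank '[{"x":0,"y":0,"z":0,"ax":0,"ay":0,"az":0,"claw":-1},{"x":0,"y":0,"z":0,"ax":0,"ay":0,"az":0,"claw":-1},{"x":0,"y":0,"z":0,"ax":0,"ay":0,"az":0,"claw":-1},{"x":0,"y":0,"z":0,"ax":0,"ay":0,"az":0,"claw":-1},{"x":0,"y":0,"z":0,"ax":0,"ay":0,"az":0,"claw":-1}]'
python3 -m crank '[{"x":0,"y":0,"z":0.001,"ax":0,"ay":0,"az":0,"claw":-1},{"x":0,"y":0,"z":0.002,"ax":0,"ay":0,"az":0,"claw":-1},{"x":0,"y":0,"z":0.003,"ax":0,"ay":0,"az":0,"claw":-1},{"x":0,"y":0,"z":0.004,"ax":0,"ay":0,"az":0,"claw":-1},{"x":0,"y":0,"z":0.005,"ax":0,"ay":0,"az":0,"claw":-1}]'
```

```text
time: 5.13
ee_pos: [0.4625, 0.0247, 0.0031]
eef_rot: [1.0, -0.001, 0.0, -0.0]
ft_force: [-0.8, -0.5, 0.2]
width: 0.0268
time: 5.55
ee_pos: [0.4625, 0.0247, 0.0031]
eef_rot: [1.0, -0.001, -0.0, -0.0]
ft_force: [0.3, -0.4, 0.0]
width: 0.0598
time: 5.97
ee_pos: [0.4624, 0.0247, -0.002]
eef_rot: [1.0, -0.001, -0.0, -0.0]
ft_force: [-0.1, 0.5, -0.5]
width: 0.0854
```

No contact at z = −0.002, so the reported z really is offset. Continue down.

```bash
python3 -m crank '[{"x":0,"y":0,"z":0.002,"ax":0,"ay":0,"az":0,"claw":-1},{"x":0,"y":0,"z":0.004,"ax":0,"ay":0,"az":0,"claw":-1},{"x":0,"y":0,"z":0.006,"ax":0,"ay":0,"az":0,"claw":-1},{"x":0,"y":0,"z":0.008,"ax":0,"ay":0,"az":0,"claw":-1},{"x":0,"y":0,"z":0.01,"ax":0,"ay":0,"az":0,"claw":-1}]' | grep -E "pos|force"
python3 -m crank '[{"x":0,"y":0,"z":0.001,"ax":0,"ay":0,"az":0,"claw":-1},{"x":0,"y":0,"z":0.002,"ax":0,"ay":0,"az":0,"claw":-1},{"x":0,"y":0,"z":0.003,"ax":0,"ay":0,"az":0,"claw":-1},{"x":0,"y":0,"z":0.004,"ax":0,"ay":0,"az":0,"claw":-1},{"x":0,"y":0,"z":0.004,"ax":0,"ay":0,"az":0,"claw":-1}]' | grep -E "pos|force"
```

```text
ee_pos: [0.4625, 0.0247, -0.0121]
ft_force: [-0.1, 0.1, -0.6]
ee_pos: [0.4624, 0.0247, -0.016]
ft_force: [0.4, -0.3, 0.4]
```

Run:
```python
from h import *
c=camera("side"); st()
u,v=map(int,proj(c,(.463,.025,.03)));cv2.imwrite("pics/f.png",cv2.resize(c["color"][v-40:v+40,u-50:u+50],(750,600),interpolation=cv2.INTER_CUBIC))
```

```text
t 6.85 p [ 0.4625  0.0247 -0.0159] yaw -0.16 F [ 0.4 -0.3  0.8] w 0.0872 j7 -0.03
```

View pics/f.png

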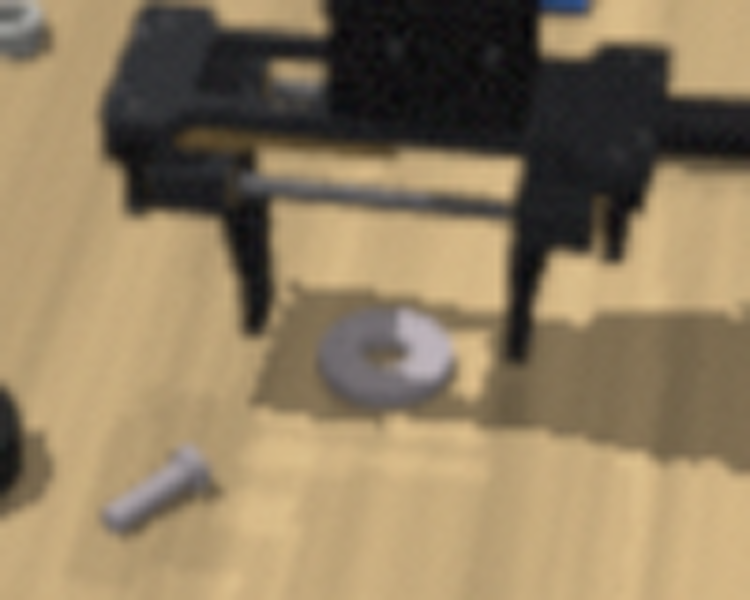

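The tips are now about 8 mm above the bench, straddling the disc (rows 331/361, disc centre row 352). Go 5 mm more, then grip.

```bash
python3 -m crank '[{"x":0,"y":0,"z":0.001,"ax":0,"ay":0,"az":0,"claw":-1},{"x":0,"y":0,"z":0.002,"ax":0,"ay":0,"az":0,"claw":-1},{"x":0,"y":0,"z":0.003,"ax":0,"ay":0,"az":0,"claw":-1},{"x":0,"y":0,"z":0.004,"ax":0,"ay":0,"az":0,"claw":-1},{"x":0,"y":0,"z":0.005,"ax":0,"ay":0,"az":0,"claw":-1}]' | grep -E "pos|force"
python3 -m crank '[{"x":0,"y":0,"z":0,"ax":0,"ay":0,"az":0,"claw":1},{"x":0,"y":0,"z":0,"ax":0,"ay":0,"az":0,"claw":1},{"x":0,"y":0,"z":0,"ax":0,"ay":0,"az":0,"claw":1},{"x":0,"y":0,"z":0,"ax":0,"ay":0,"az":0,"claw":1},{"x":0,"y":0,"z":0,"ax":0,"ay":0,"az":0,"claw":1}]' 30 | grep -E "pos|force|width"
python3 -m crank '[{"x":0,"y":0,"z":0,"ax":0,"ay":0,"az":0,"claw":1},{"x":0,"y":0,"z":0,"ax":0,"ay":0,"az":0,"claw":1},{"x":0,"y":0,"z":0,"ax":0,"ay":0,"az":0,"claw":1},{"x":0,"y":0,"z":0,"ax":0,"ay":0,"az":0,"claw":1},{"x":0,"y":0,"z":0,"ax":0,"ay":0,"az":0,"claw":1}]' 30| grep -E "pos|force|width"
```

```text
ee_pos: [0.4625, 0.0247, -0.021]
ft_force: [-0.5, 0.4, 0.2]
ee_pos: [0.4625, 0.0248, -0.0208]
ft_force: [-0.5, -0.2, -0.7]
width: 0.0615
ee_pos: [0.4625, 0.0247, -0.0209]
ft_force: [0.4, 0.1, 0.9]
width: 0.0282
```

Run:
```python
from h import *
c=camera("side"); st()
u,v=map(int,proj(c,(.463,.025,.03)));cv2.imwrite("pics/g.png",cv2.resize(cv2.convertScaleAbs(c["color"][v-40:v+40,u-50:u+50],alpha=1.6),(750,600),interpolation=cv2.INTER_CUBIC))
print(u,v)
```

```text
t 8.15 p [ 0.4625  0.0247 -0.0209] yaw -0.16 F [-0.5  0.7  0. ] w 0.0243 j7 -0.03
328 216
```

View pics/g.png

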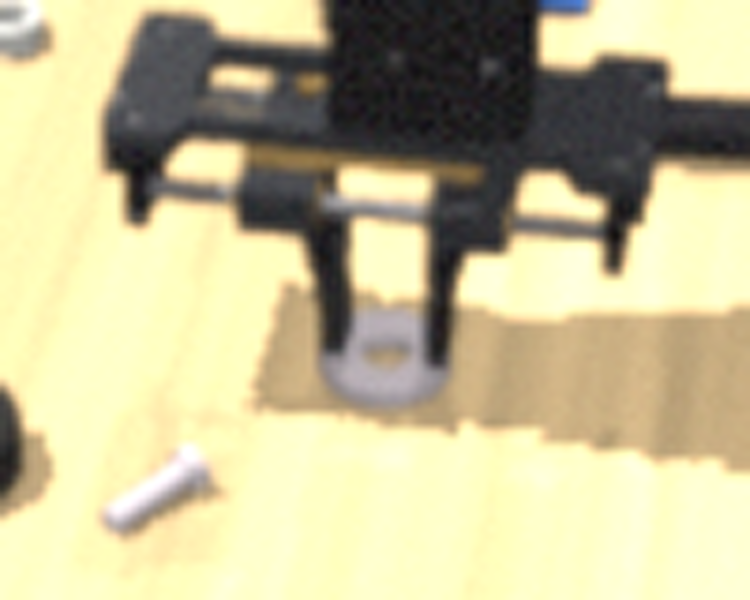

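The fingers overlap the disc from above, with tips just above its 8 mm top face. So the offset is about 30 mm. Open, go down 6 mm, and close.

```bash
for i in 1 2; do python3 -m crank '[{"x":0,"y":0,"z":0,"ax":0,"ay":0,"az":0,"claw":-0.7},{"x":0,"y":0,"z":0,"ax":0,"ay":0,"az":0,"claw":-0.7},{"x":0,"y":0,"z":0,"ax":0,"ay":0,"az":0,"claw":-0.7},{"x":0,"y":0,"z":0,"ax":0,"ay":0,"az":0,"claw":-0.7},{"x":0,"y":0,"z":0,"ax":0,"ay":0,"az":0,"claw":-0.7}]' | grep width; done
python3 -m crank '[{"x":0,"y":0,"z":0.001,"ax":0,"ay":0,"az":0,"claw":-0.7},{"x":0,"y":0,"z":0.002,"ax":0,"ay":0,"az":0,"claw":-0.7},{"x":0,"y":0,"z":0.003,"ax":0,"ay":0,"az":0,"claw":-0.7},{"x":0,"y":0,"z":0.004,"ax":0,"ay":0,"az":0,"claw":-0.7},{"x":0,"y":0,"z":0.005,"ax":0,"ay":0,"az":0,"claw":-0.7}]' | grep -E "pos|force"
python3 -m crank '[{"x":0,"y":0,"z":0.0005,"ax":0,"ay":0,"az":0,"claw":-0.7},{"x":0,"y":0,"z":0.001,"ax":0,"ay":0,"az":0,"claw":1},{"x":0,"y":0,"z":0.001,"ax":0,"ay":0,"az":0,"claw":1},{"x":0,"y":0,"z":0.001,"ax":0,"ay":0,"az":0,"claw":1},{"x":0,"y":0,"z":0.001,"ax":0,"ay":0,"az":0,"claw":1}]' 30 | grep -E "pos|force|width"
python3 -m crank '[{"x":0,"y":0,"z":0,"ax":0,"ay":0,"az":0,"claw":1},{"x":0,"y":0,"z":0,"ax":0,"ay":0,"az":0,"claw":1},{"x":0,"y":0,"z":0,"ax":0,"ay":0,"az":0,"claw":1},{"x":0,"y":0,"z":0,"ax":0,"ay":0,"az":0,"claw":1},{"x":0,"y":0,"z":0,"ax":0,"ay":0,"az":0,"claw":1}]' 30| grep -E "pos|force|width"
```

```text
width: 0.0496
width: 0.0731
ee_pos: [0.4625, 0.0247, -0.026]
ft_force: [-0.4, 0.1, 0.2]
ee_pos: [0.4625, 0.0247, -0.0268]
ft_force: [-0.8, -0.6, 1.2]
width: 0.0549
ee_pos: [0.4625, 0.0248, -0.0268]
ft_force: [0.1, 0.9, 1.5]
width: 0.0483
```

```bash
python3 -m crank '[{"x":0,"y":0,"z":0,"ax":0,"ay":0,"az":0,"claw":1},{"x":0,"y":0,"z":-0.01,"ax":0,"ay":0,"az":0,"claw":1},{"x":0,"y":0,"z":-0.03,"ax":0,"ay":0,"az":0,"claw":1},{"x":0,"y":0,"z":-0.06,"ax":0,"ay":0,"az":0,"claw":1},{"x":0,"y":0,"z":-0.09,"ax":0,"ay":0,"az":0,"claw":1}]' 40
python3 - <<'E'
from h import *
c=camera("side"); st((.459,-.252,.075))
u,v=map(int,proj(c,(.463,.025,.09)));cv2.imwrite("pics/i.png",cv2.resize(cv2.convertScaleAbs(c["color"][v-40:v+40,u-50:u+50],alpha=1.6),(750,600),interpolation=cv2.INTER_CUBIC))
E
```

```text
time: 10.65
ee_pos: [0.4617, 0.0242, 0.0643]
eef_rot: [1.0, -0.002, -0.001, 0.0]
ft_force: [0.2, 1.0, -1.1]
width: 0.0479
t 10.70 p [0.4653 0.0246 0.07  ] yaw -0.23 F [ 5.3 -0.3  4.8] w 0.0480 j7 -0.11
tool shift [-0.0052  0.2766 -0.0054]
```

View pics/i.png

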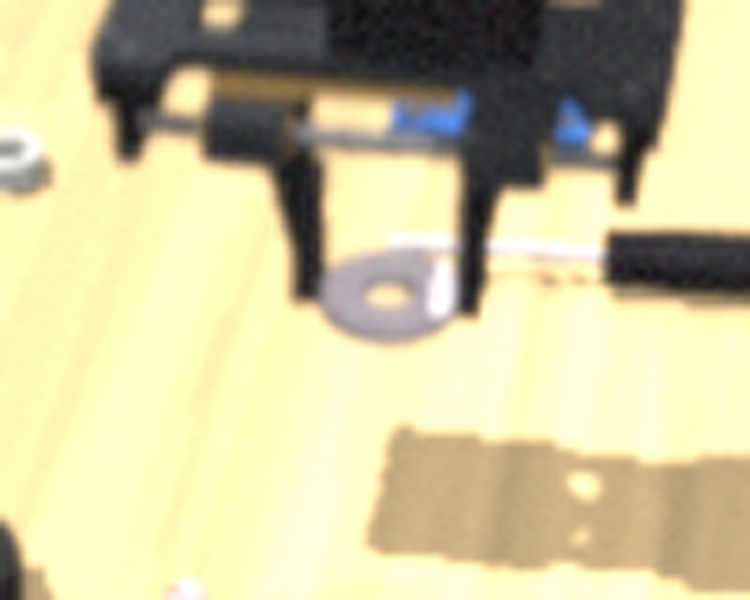

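The disc is held level. Carry it over the mount.

```bash
python3 -m crank '[{"x":-0.001,"y":0.02,"z":0,"ax":0,"ay":0,"az":0,"claw":1},{"x":-0.001,"y":0.055,"z":0,"ax":0,"ay":0,"az":0,"claw":1},{"x":-0.002,"y":0.09,"z":0,"ax":0,"ay":0,"az":0,"claw":1},{"x":-0.003,"y":0.125,"z":0,"ax":0,"ay":0,"az":0,"claw":1},{"x":-0.003,"y":0.16,"z":0,"ax":0,"ay":0,"az":0,"claw":1}]' | grep pos
python3 -m crank '[{"x":0,"y":0.035,"z":0,"ax":0,"ay":0,"az":0,"claw":1},{"x":0,"y":0.065,"z":0,"ax":0,"ay":0,"az":0,"claw":1},{"x":0,"y":0.09,"z":0,"ax":0,"ay":0,"az":0,"claw":1},{"x":0,"y":0.108,"z":0,"ax":0,"ay":0,"az":0,"claw":1},{"x":0,"y":0.1168,"z":0,"ax":0,"ay":0,"az":0,"claw":1}]' |grep pos
python3 -m crank '[{"x":0,"y":0,"z":0,"ax":0,"ay":0,"az":0,"claw":1},{"x":0,"y":0,"z":0,"ax":0,"ay":0,"az":0,"claw":1},{"x":0,"y":0,"z":0,"ax":0,"ay":0,"az":0,"claw":1},{"x":0,"y":0,"z":0,"ax":0,"ay":0,"az":0,"claw":1},{"x":0,"y":0,"z":0,"ax":0,"ay":0,"az":0,"claw":1}]' |grep pos
python3 - <<'E'
from h import *
c=camera("side"); st((.459,-.252,.055))
z=r.read_state()["ee_pos"][2]
u,v=map(int,proj(c,(.459,-.252,.08)));print(u,v);k=cv2.resize(cv2.convertScaleAbs(c["color"][v-32:v+32,u-40:u+40],alpha=1.6),(800,640),interpolation=cv2.INTER_CUBIC)[:600]
for p,col in(((.459,-.252,.066),(0,0,255)),((.459,-.252,z+.0348),(0,255,0))):
    q=proj(c,p); cv2.circle(k,(int((q[0]+.5-u+40)*10),int((q[1]+.5-v+32)*10)),3,col,-1)
cv2.imwrite("pics/j.png",k)
E
```

```text
ee_pos: [0.4587, -0.1368, 0.0638]
ee_pos: [0.4581, -0.2549, 0.0636]
ee_pos: [0.459, -0.2508, 0.0631]
t 12.00 p [ 0.459  -0.2511  0.0631] yaw -0.08 F [ 0.5 -0.6 -0.6] w 0.0483 j7 0.58
tool shift [0.     0.0009 0.0081]
344 149
```

View pics/j.png

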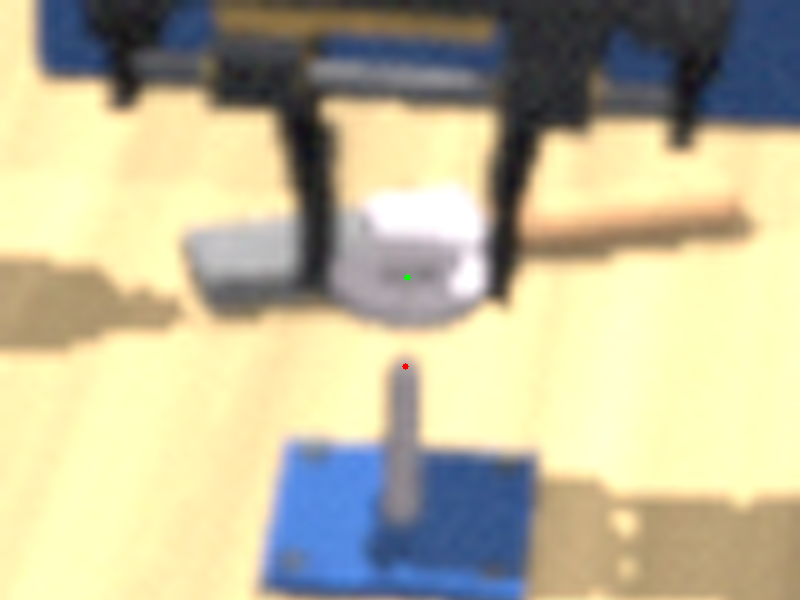

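The hole centre (408,275) sits right above the axle tip (405,362) in the picture and agrees with the prediction. Lower in stages, watching the force.

```bash
python3 -m crank '[{"x":0,"y":0.0005,"z":0.006,"ax":0,"ay":0,"az":0,"claw":1},{"x":0,"y":0.0005,"z":0.012,"ax":0,"ay":0,"az":0,"claw":1},{"x":0,"y":0.0005,"z":0.018,"ax":0,"ay":0,"az":0,"claw":1},{"x":0,"y":0.0005,"z":0.024,"ax":0,"ay":0,"az":0,"claw":1},{"x":0,"y":0.0005,"z":0.03,"ax":0,"ay":0,"az":0,"claw":1}]' | grep -E "pos|force"
python3 -m crank '[{"x":0,"y":0,"z":0.004,"ax":0,"ay":0,"az":0,"claw":1},{"x":0,"y":0,"z":0.008,"ax":0,"ay":0,"az":0,"claw":1},{"x":0,"y":0,"z":0.012,"ax":0,"ay":0,"az":0,"claw":1},{"x":0,"y":0,"z":0.016,"ax":0,"ay":0,"az":0,"claw":1},{"x":0,"y":0,"z":0.02,"ax":0,"ay":0,"az":0,"claw":1}]' | grep -E "pos|force|width"
```

```text
ee_pos: [0.4584, -0.2525, 0.0322]
ft_force: [0.0, -0.4, -0.9]
ee_pos: [0.4588, -0.2526, 0.0128]
ft_force: [-0.4, 0.3, -0.7]
width: 0.0479
```

```bash
python3 -m crank '[{"x":0,"y":-0.0005,"z":0.006,"ax":0,"ay":0,"az":0,"claw":1},{"x":0,"y":-0.0005,"z":0.012,"ax":0,"ay":0,"az":0,"claw":1},{"x":0,"y":-0.0005,"z":0.018,"ax":0,"ay":0,"az":0,"claw":1},{"x":0,"y":-0.0005,"z":0.023,"ax":0,"ay":0,"az":0,"claw":1},{"x":0,"y":-0.0005,"z":0.026,"ax":0,"ay":0,"az":0,"claw":1}]' | grep -E "pos|force"
python3 -m crank '[{"x":0,"y":0,"z":0.001,"ax":0,"ay":0,"az":0,"claw":1},{"x":0,"y":0,"z":0.002,"ax":0,"ay":0,"az":0,"claw":1},{"x":0,"y":0,"z":0.003,"ax":0,"ay":0,"az":0,"claw":1},{"x":0,"y":0,"z":0.004,"ax":0,"ay":0,"az":0,"claw":1},{"x":0,"y":0,"z":0.0045,"ax":0,"ay":0,"az":0,"claw":1}]' | grep -E "pos|force|width"
```

```text
ee_pos: [0.4584, -0.2519, -0.0138]
ft_force: [-0.3, 0.5, -0.2]
ee_pos: [0.4588, -0.2521, -0.0173]
ft_force: [-0.8, -0.0, -1.2]
width: 0.0481
```

```bash
python3 -m crank '[{"x":0,"y":0,"z":0.001,"ax":0,"ay":0,"az":0,"claw":1},{"x":0,"y":0,"z":0.001,"ax":0,"ay":0,"az":0,"claw":-1},{"x":0,"y":0,"z":0.001,"ax":0,"ay":0,"az":0,"claw":-1},{"x":0,"y":0,"z":0.001,"ax":0,"ay":0,"az":0,"claw":-1},{"x":0,"y":0,"z":0.001,"ax":0,"ay":0,"az":0,"claw":-1}]' | grep -E "pos|force|width"
python3 -m crank '[{"x":0,"y":0,"z":0,"ax":0,"ay":0,"az":0,"claw":-1},{"x":0,"y":0,"z":-0.01,"ax":0,"ay":0,"az":0,"claw":-1},{"x":0,"y":0,"z":-0.035,"ax":0,"ay":0,"az":0,"claw":-1},{"x":0,"y":0,"z":-0.07,"ax":0,"ay":0,"az":0,"claw":-1},{"x":0,"y":0,"z":-0.105,"ax":0,"ay":0,"az":0,"claw":-1}]' | grep -E "pos|force|width"
python3 - <<'E'
from h import *
c=camera("side"); st((.6095,.106,.075))
u,v=map(int,proj(c,(.459,-.252,.03)));cv2.imwrite("pics/k.png",cv2.resize(cv2.convertScaleAbs(c["color"][v-25:v+25,u-30:u+30],alpha=1.6),(600,500),interpolation=cv2.INTER_CUBIC))
E
```

```text
ee_pos: [0.4588, -0.2521, -0.0183]
ft_force: [0.3, 0.4, -0.3]
width: 0.067
ee_pos: [0.4578, -0.2522, 0.0881]
ft_force: [1.3, -0.2, 0.4]
width: 0.0869
t 14.55 p [ 0.4612 -0.2543  0.0949] yaw -0.27 F [ 3.8 -3.5  5.5] w 0.0869 j7 0.56
tool shift [ 0.1464 -0.361   0.0202]
```

View pics/k.png

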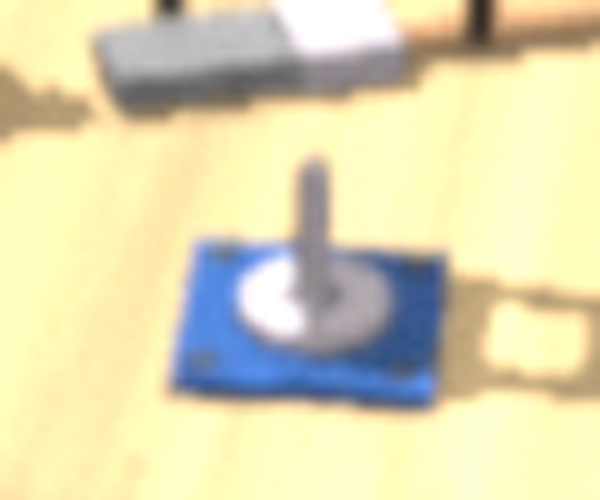

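The disc lies flat on the plate with the axle through it. Now the wheel.

```bash
python3 -m crank '[{"x":0.01,"y":-0.02,"z":0,"ax":0,"ay":0,"az":0,"claw":-1},{"x":0.022,"y":-0.055,"z":0,"ax":0,"ay":0,"az":0,"claw":-1},{"x":0.036,"y":-0.09,"z":0,"ax":0,"ay":0,"az":0,"claw":-1},{"x":0.05,"y":-0.125,"z":0,"ax":0,"ay":0,"az":0,"claw":-1},{"x":0.065,"y":-0.16,"z":0,"ax":0,"ay":0,"az":0,"claw":-1}]' | grep pos
python3 -m crank '[{"x":0.015,"y":-0.036,"z":0,"ax":0,"ay":0,"az":0,"claw":-1},{"x":0.03,"y":-0.072,"z":0,"ax":0,"ay":0,"az":0,"claw":-1},{"x":0.045,"y":-0.108,"z":0,"ax":0,"ay":0,"az":0,"claw":-1},{"x":0.06,"y":-0.14,"z":0,"ax":0,"ay":0,"az":0,"claw":-1},{"x":0.07,"y":-0.165,"z":0,"ax":0,"ay":0,"az":0,"claw":-1}]' | grep pos
python3 -m crank '[{"x":0.01,"y":-0.02,"z":0,"ax":0,"ay":0,"az":0,"claw":-1},{"x":0.0155,"y":-0.033,"z":0.01,"ax":0,"ay":0,"az":0,"claw":-1},{"x":0.0155,"y":-0.033,"z":0.02,"ax":0,"ay":0,"az":0,"claw":-1},{"x":0.0155,"y":-0.033,"z":0.03,"ax":0,"ay":0,"az":0,"claw":-1},{"x":0.0155,"y":-0.033,"z":0.03,"ax":0,"ay":0,"az":0,"claw":-1}]' | grep pos
python3 -c "
from h import *
st((.6095,.106,-.024))"
```

```text
ee_pos: [0.5246, -0.0907, 0.0876]
ee_pos: [0.5955, 0.0762, 0.0874]
ee_pos: [0.6086, 0.104, 0.0546]
t 15.80 p [0.6086 0.104  0.0546] yaw -0.22 F [-0.7 -0.4 -0.5] w 0.0871 j7 -0.07
tool shift [ 0.0011 -0.0022  0.0786]
```

```bash
python3 -m crank '[{"x":0.001,"y":-0.002,"z":0.015,"ax":0,"ay":0,"az":0.001,"claw":-1},{"x":0.001,"y":-0.002,"z":0.03,"ax":0,"ay":0,"az":0.001,"claw":-1},{"x":0.001,"y":-0.002,"z":0.042,"ax":0,"ay":0,"az":0.001,"claw":-1},{"x":0.001,"y":-0.002,"z":0.05,"ax":0,"ay":0,"az":0.001,"claw":-1},{"x":0.001,"y":-0.002,"z":0.05,"ax":0,"ay":0,"az":0.001,"claw":-1}]' | grep -E "pos|force"
python3 -m crank '[{"x":0,"y":0,"z":0.006,"ax":0,"ay":0,"az":0,"claw":-1},{"x":0,"y":0,"z":0.012,"ax":0,"ay":0,"az":0,"claw":-1},{"x":0,"y":0,"z":0.018,"ax":0,"ay":0,"az":0,"claw":-1},{"x":0,"y":0,"z":0.024,"ax":0,"ay":0,"az":0,"claw":-1},{"x":0,"y":0,"z":0.027,"ax":0,"ay":0,"az":0,"claw":-1}]' | grep -E "pos|force"
python3 -m crank '[{"x":0,"y":0,"z":0,"ax":0,"ay":0,"az":0,"claw":-1},{"x":0,"y":0,"z":0,"ax":0,"ay":0,"az":0,"claw":-1},{"x":0,"y":0,"z":0,"ax":0,"ay":0,"az":0,"claw":-1},{"x":0,"y":0,"z":0,"ax":0,"ay":0,"az":0,"claw":-1},{"x":0,"y":0,"z":0,"ax":0,"ay":0,"az":0,"claw":-1}]' | grep -E "pos|force"
python3 -c "
from h import *
st((.6095,.106,-.024))"
```

```text
ee_pos: [0.61, 0.1064, 0.0051]
ft_force: [-0.3, -0.5, -0.6]
ee_pos: [0.6108, 0.1075, -0.0213]
ft_force: [-0.0, -0.5, 1.0]
ee_pos: [0.6114, 0.1076, -0.0201]
ft_force: [-0.2, 0.2, 1.2]
t 17.05 p [ 0.6114  0.1076 -0.0201] yaw -0.27 F [-0.2  0.2  1.2] w 0.0869 j7 -0.04
tool shift [-0.0019  0.0016  0.0039]
```

```bash
python3 -m crank '[{"x":-0.0018,"y":0.0016,"z":0.002,"ax":0,"ay":0,"az":0.002,"claw":-1},{"x":-0.0018,"y":0.0016,"z":0.0035,"ax":0,"ay":0,"az":0.002,"claw":-1},{"x":-0.0018,"y":0.0016,"z":0.0035,"ax":0,"ay":0,"az":0.002,"claw":-1},{"x":-0.0018,"y":0.0016,"z":0.0035,"ax":0,"ay":0,"az":0.002,"claw":1},{"x":-0.0018,"y":0.0016,"z":0.0035,"ax":0,"ay":0,"az":0.002,"claw":1}]' 30 | grep -E "pos|force|width"
python3 -m crank '[{"x":0,"y":0,"z":0,"ax":0,"ay":0,"az":0,"claw":1},{"x":0,"y":0,"z":0,"ax":0,"ay":0,"az":0,"claw":1},{"x":0,"y":0,"z":0,"ax":0,"ay":0,"az":0,"claw":1},{"x":0,"y":0,"z":0,"ax":0,"ay":0,"az":0,"claw":1},{"x":0,"y":0,"z":0,"ax":0,"ay":0,"az":0,"claw":1}]' 30 | grep -E "pos|force|width"
python3 -c "
from h import *
st((.459,-.252,.08))"
```

```text
ee_pos: [0.6094, 0.106, -0.0239]
ft_force: [0.2, 0.6, 0.3]
width: 0.0799
ee_pos: [0.6095, 0.1059, -0.0238]
ft_force: [-0.1, 0.2, 0.3]
width: 0.0596
t 17.88 p [ 0.6095  0.1059 -0.0238] yaw -0.50 F [-0.1  0.2  0.3] w 0.0596 j7 -0.04
tool shift [-0.1473  0.3592 -0.1039]
```

Wheel gripped (59.6 mm). Lift and carry.

```bash
python3 -m crank '[{"x":0,"y":0,"z":-0.005,"ax":0,"ay":0,"az":0,"claw":1},{"x":0,"y":0,"z":-0.02,"ax":0,"ay":0,"az":0,"claw":1},{"x":0,"y":0,"z":-0.05,"ax":0,"ay":0,"az":0,"claw":1},{"x":-0.005,"y":0.01,"z":-0.085,"ax":0,"ay":0,"az":0,"claw":1},{"x":-0.015,"y":0.035,"z":-0.105,"ax":0,"ay":0,"az":-0.004,"claw":1}]' 40 | grep -E "pos|width"
python3 -m crank '[{"x":-0.014,"y":0.034,"z":0,"ax":0,"ay":0,"az":0,"claw":1},{"x":-0.028,"y":0.068,"z":0,"ax":0,"ay":0,"az":0,"claw":1},{"x":-0.042,"y":0.102,"z":0,"ax":0,"ay":0,"az":0,"claw":1},{"x":-0.056,"y":0.136,"z":0,"ax":0,"ay":0,"az":0,"claw":1},{"x":-0.07,"y":0.17,"z":0,"ax":0,"ay":0,"az":0,"claw":1}]' | grep -E "pos|width"
python3 -m crank '[{"x":-0.014,"y":0.034,"z":0,"ax":0,"ay":0,"az":0,"claw":1},{"x":-0.028,"y":0.068,"z":0,"ax":0,"ay":0,"az":0,"claw":1},{"x":-0.042,"y":0.102,"z":0,"ax":0,"ay":0,"az":0,"claw":1},{"x":-0.055,"y":0.135,"z":0,"ax":0,"ay":0,"az":0,"claw":1},{"x":-0.062,"y":0.154,"z":0,"ax":0,"ay":0,"az":0,"claw":1}]' | grep -E "pos|width"
python3 -m crank '[{"x":0,"y":0,"z":0,"ax":0,"ay":0,"az":0,"claw":1},{"x":0,"y":0,"z":0,"ax":0,"ay":0,"az":0,"claw":1},{"x":0,"y":0,"z":0,"ax":0,"ay":0,"az":0,"claw":1},{"x":0,"y":0,"z":0,"ax":0,"ay":0,"az":0,"claw":1},{"x":0,"y":0,"z":0,"ax":0,"ay":0,"az":0,"claw":1}]' | grep -E "pos|width"
cat > chk.py <<'E'
# hue/intensity-free check: hole or part centre of held part in side view vs prediction
from h import *
import sys
E
python3 - <<'E'
from h import *
st((.459,-.252,.05))
z=r.read_state()["ee_pos"][2]
c=camera("side"); hsv=cv2.cvtColor(c["color"],cv2.COLOR_BGR2HSV)
p=r.read_state()["ee_pos"]; q=proj(c,(p[0],p[1],z+.0238+.024)); print("predicted hub centre",q)
u,v=q.astype(int); print(c["color"][v-8:v+12,u-14:u+15].max(2))
E
```

```text
ee_pos: [0.5956, 0.0746, 0.0844]
width: 0.0593
ee_pos: [0.523, -0.1004, 0.0815]
width: 0.0594
ee_pos: [0.4595, -0.2568, 0.0817]
width: 0.0595
ee_pos: [0.4625, -0.2516, 0.0811]
width: 0.0596
t 19.55 p [ 0.4625 -0.2516  0.0811] yaw 0.08 F [ 1.  -0.5 -1.5] w 0.0596 j7 0.57
tool shift [-0.0035  0.0004  0.0311]
predicted hub centre [343.4018851  135.35199352]
[[114  47  23  21  33  74 122 142 143 138 132 132 134 136 134 113  94  91
   90  91  85  81  80  78  65  37  29  16  20]
 [123  62  27  22  40 102 152 170 172 165 159 160 164 165 169 158 150 149
  150 153 152 149 145 140 104  54  26  23  39]
 [132  73  25  24  42 100 155 175 172 162 160 161 164 168 171 169 169 169
  171 178 178 176 173 167 120  58  23  17  55]
 [140  84  30  24  35  92 152 170 165 149 133 127 127 126 129 129 129 132
  146 161 171 175 174 172 125  60  21  25  72]
 [157 105  43  28  36  90 145 149 131 108  85  78  74  70  72  73  74  80
   97 109 126 147 165 168 130  69  30  43 106]
 [163 114  51  26  37  83 120 103  78  62  58  63  62  65  64  66  83  93
   95  86  80  96 124 154 131  75  31  58 138]
 [164 122  65  27
[... 977 characters left out ...]
 34  19  24  25  20  21  25  24  23  27  24  24
   21  26  20  24  22  26  33  37  47  78  93]
 [120 119 118 118 114  86  46  23  24  24  26  17  23  24  24  24  27  23
   23  25  24  21  27  33  59  73  83  97 102]
 [120 115 114 110 104  86  55  32  27  22  23  23  24  20  25  22  22  24
   26  25  26  24  32  55  76  96 107 136 146]
 [ 97  93  89  86  81  76  62  41  33  30  27  21  24  23  24  23  27  25
   24  28  38  47  65  74  92 104 139 165 176]
 [ 70  68  67  67  68  65  63  57  51  48  45  40  39  35  37  37  36  38
   50  66  77  88  97 104 116 125 164 181 184]
 [ 64  64  66  66  68  70  69  66  71  83  87  90  89  91  93  92  92  90
   97 128 145 150 154 157 164 168 182 187 188]]
```

Hub hole is seen at (343.2,134.6) against a predicted (343.4,135.4), so it is well centred. Correct x and descend.

```bash
python3 -m crank '[{"x":-0.003,"y":0.0005,"z":0.01,"ax":0,"ay":0,"az":0,"claw":1},{"x":-0.003,"y":0.0005,"z":0.02,"ax":0,"ay":0,"az":0,"claw":1},{"x":-0.003,"y":0.0005,"z":0.025,"ax":0,"ay":0,"az":0,"claw":1},{"x":-0.003,"y":0.0005,"z":0.025,"ax":0,"ay":0,"az":0,"claw":1},{"x":-0.003,"y":0.0005,"z":0.025,"ax":0,"ay":0,"az":0,"claw":1}]' | grep -E "pos|force"
```

```text
ee_pos: [0.4584, -0.2532, 0.0555]
ft_force: [0.1, -0.3, -0.9]
```

```bash
python3 -m crank '[{"x":0.0005,"y":-0.001,"z":0.006,"ax":0,"ay":0,"az":0,"claw":1},{"x":0.0005,"y":-0.001,"z":0.012,"ax":0,"ay":0,"az":0,"claw":1},{"x":0.0005,"y":-0.001,"z":0.018,"ax":0,"ay":0,"az":0,"claw":1},{"x":0.0005,"y":-0.001,"z":0.024,"ax":0,"ay":0,"az":0,"claw":1},{"x":0.0005,"y":-0.001,"z":0.03,"ax":0,"ay":0,"az":0,"claw":1}]' | grep -E "pos|force"
python3 -m crank '[{"x":0,"y":0,"z":0.006,"ax":0,"ay":0,"az":0,"claw":1},{"x":0,"y":0,"z":0.012,"ax":0,"ay":0,"az":0,"claw":1},{"x":0,"y":0,"z":0.018,"ax":0,"ay":0,"az":0,"claw":1},{"x":0,"y":0,"z":0.024,"ax":0,"ay":0,"az":0,"claw":1},{"x":0,"y":0,"z":0.027,"ax":0,"ay":0,"az":0,"claw":1}]' | grep -E "pos|force|width"
```

```text
ee_pos: [0.4593, -0.2523, 0.0254]
ft_force: [-0.4, -0.3, -1.9]
ee_pos: [0.459, -0.2522, -0.0018]
ft_force: [-0.5, 0.0, -1.7]
width: 0.0596
```

```bash
python3 -m crank '[{"x":0,"y":0,"z":0.0015,"ax":0,"ay":0,"az":0,"claw":1},{"x":0,"y":0,"z":0.003,"ax":0,"ay":0,"az":0,"claw":1},{"x":0,"y":0,"z":0.0045,"ax":0,"ay":0,"az":0,"claw":1},{"x":0,"y":0,"z":0.0055,"ax":0,"ay":0,"az":0,"claw":1},{"x":0,"y":0,"z":0.0055,"ax":0,"ay":0,"az":0,"claw":1}]' | grep -E "pos|force"
python3 -m crank '[{"x":0,"y":0,"z":0,"ax":0,"ay":0,"az":0,"claw":-1},{"x":0,"y":0,"z":0,"ax":0,"ay":0,"az":0,"claw":-1},{"x":0,"y":0,"z":0,"ax":0,"ay":0,"az":0,"claw":-1},{"x":0,"y":0,"z":0,"ax":0,"ay":0,"az":0,"claw":-1},{"x":0,"y":0,"z":-0.005,"ax":0,"ay":0,"az":0,"claw":-1}]' | grep -E "pos|force|width"
python3 -m crank '[{"x":0,"y":0,"z":-0.025,"ax":0,"ay":0,"az":0,"claw":-1},{"x":0,"y":0,"z":-0.06,"ax":0,"ay":0,"az":0,"claw":-1},{"x":0.01,"y":0,"z":-0.085,"ax":0,"ay":0,"az":0,"claw":-1},{"x":0.04,"y":-0.015,"z":-0.09,"ax":0,"ay":0,"az":0,"claw":-1},{"x":0.075,"y":-0.035,"z":-0.09,"ax":0,"ay":0,"az":0,"claw":-1}]' | grep -E "pos|force|width"
python3 -m crank '[{"x":0.033,"y":-0.017,"z":0,"ax":0,"ay":0,"az":0,"claw":-1},{"x":0.066,"y":-0.034,"z":0,"ax":0,"ay":0,"az":0,"claw":-1},{"x":0.095,"y":-0.05,"z":0,"ax":0,"ay":0,"az":0,"claw":-1},{"x":0.115,"y":-0.0595,"z":0,"ax":0,"ay":0,"az":0,"claw":-1},{"x":0.115,"y":-0.0595,"z":0,"ax":0,"ay":0,"az":0,"claw":-1}]' | grep -E "pos|force|width"
python3 - <<'E'
from h import *
st((.65,-.1575,-.024))
for n in("top","side"):
    c=camera(n)
    cv2.imwrite(f"pics/w_{n}.png",c["color"])
c=camera("side");u,v=proj(c,(.459,-.252,.04)).astype(int); print(u,v)
a=cv2.resize(cv2.convertScaleAbs(c["color"][v-25:v+25,u-25:u+25],alpha=1.6),(400,400),interpolation=cv2.INTER_CUBIC)
u,v=proj(c,(.65,-.1575,.04)).astype(int)
b=cv2.resize(cv2.convertScaleAbs(c["color"][v-25:v+25,u-25:u+25],alpha=1.6),(400,400),interpolation=cv2.INTER_CUBIC)
cv2.imwrite("pics/l.png",np.hstack([a,b]))
E
```

```text
ee_pos: [0.4594, -0.2523, -0.0064]
ft_force: [0.1, 0.5, -1.8]
ee_pos: [0.4589, -0.2521, -0.0018]
ft_force: [0.2, 0.3, 0.3]
width: 0.0832
ee_pos: [0.5356, -0.2198, 0.0923]
ft_force: [1.0, 0.0, 0.6]
width: 0.0869
ee_pos: [0.6532, -0.1533, 0.0881]
ft_force: [0.2, 0.7, -0.4]
width: 0.0874
t 22.52 p [ 0.6532 -0.1533  0.0881] yaw 0.31 F [ 0.2  0.7 -0.4] w 0.0874 j7 0.40
tool shift [-0.0033  0.0043  0.1121]
343 160
```

View pics/l.png

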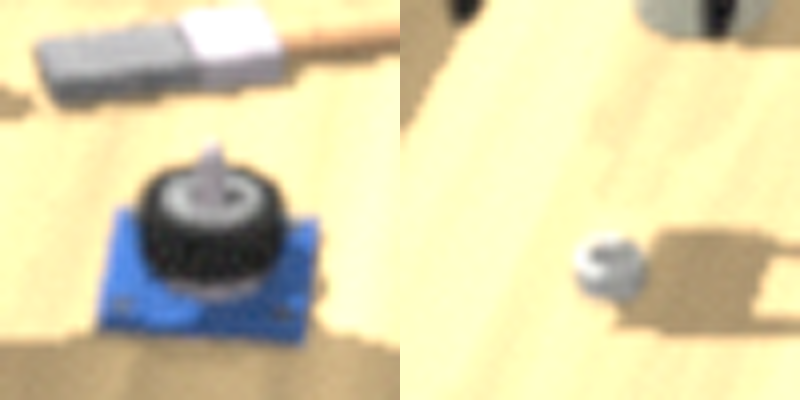

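The wheel sits flat on the disc with its hub up, and the bush is unmoved. Descend on the bush.

```bash
python3 -m crank '[{"x":-0.0033,"y":0.0043,"z":0.02,"ax":0,"ay":0,"az":0.002,"claw":-1},{"x":-0.0033,"y":0.0043,"z":0.05,"ax":0,"ay":0,"az":0.002,"claw":-1},{"x":-0.0033,"y":0.0043,"z":0.075,"ax":0,"ay":0,"az":0.002,"claw":-1},{"x":-0.0033,"y":0.0043,"z":0.085,"ax":0,"ay":0,"az":0.002,"claw":-1},{"x":-0.0033,"y":0.0043,"z":0.085,"ax":0,"ay":0,"az":0.002,"claw":-1}]' | grep -E "pos|force"
python3 -m crank '[{"x":0,"y":0,"z":0.006,"ax":0,"ay":0,"az":0,"claw":-1},{"x":0,"y":0,"z":0.012,"ax":0,"ay":0,"az":0,"claw":-1},{"x":0,"y":0,"z":0.018,"ax":0,"ay":0,"az":0,"claw":-1},{"x":0,"y":0,"z":0.022,"ax":0,"ay":0,"az":0,"claw":-1},{"x":0,"y":0,"z":0.022,"ax":0,"ay":0,"az":0,"claw":-1}]' | grep -E "pos|force"
python3 -c "
from h import *
st((.65,-.1575,-.024))"
```

```text
ee_pos: [0.6437, -0.1627, 0.0016]
ft_force: [-0.4, 0.7, -0.1]
ee_pos: [0.6458, -0.1621, -0.019]
ft_force: [0.1, -1.0, -0.5]
t 23.50 p [ 0.6458 -0.1621 -0.019 ] yaw -0.27 F [ 0.1 -1.  -0.5] w 0.0870 j7 0.44
tool shift [ 0.0042 -0.0046  0.005 ]
```

```bash
python3 -m crank '[{"x":0.003,"y":-0.003,"z":0.002,"ax":0,"ay":0,"az":-0.001,"claw":-1},{"x":0.0042,"y":-0.0046,"z":0.004,"ax":0,"ay":0,"az":-0.002,"claw":-0.5},{"x":0.0042,"y":-0.0046,"z":0.005,"ax":0,"ay":0,"az":-0.002,"claw":-0.5},{"x":0.0042,"y":-0.0046,"z":0.005,"ax":0,"ay":0,"az":-0.002,"claw":-0.5},{"x":0.0042,"y":-0.0046,"z":0.005,"ax":0,"ay":0,"az":-0.002,"claw":-0.5}]' 30
python3 -c "
from h import *
st((.65,-.1575,-.024))"
```

```text
time: 23.92
ee_pos: [0.6503, -0.1577, -0.0234]
eef_rot: [1.0, -0.0, -0.0, 0.0]
ft_force: [-0.6, 0.1, 0.4]
width: 0.0692
t 23.92 p [ 0.6503 -0.1577 -0.0234] yaw -0.04 F [-0.6  0.1  0.4] w 0.0692 j7 0.44
tool shift [-0.0003 -0.0002  0.0006]
```

```bash
for i in 1 2; do python3 -m crank '[{"x":0,"y":0,"z":0,"ax":0,"ay":0,"az":0,"claw":1},{"x":0,"y":0,"z":0,"ax":0,"ay":0,"az":0,"claw":1},{"x":0,"y":0,"z":0,"ax":0,"ay":0,"az":0,"claw":1},{"x":0,"y":0,"z":0,"ax":0,"ay":0,"az":0,"claw":1},{"x":0,"y":0,"z":0,"ax":0,"ay":0,"az":0,"claw":1}]' 25 | grep -E "pos|force|width"; done
python3 -m crank '[{"x":0,"y":0,"z":-0.005,"ax":0,"ay":0,"az":0,"claw":1},{"x":0,"y":0,"z":-0.02,"ax":0,"ay":0,"az":0,"claw":1},{"x":0,"y":0,"z":-0.05,"ax":0,"ay":0,"az":0,"claw":1},{"x":-0.005,"y":0.002,"z":-0.085,"ax":0,"ay":0,"az":0,"claw":1},{"x":-0.03,"y":0.015,"z":-0.11,"ax":0,"ay":0,"az":0,"claw":1}]' | grep -E "pos|width"
python3 -m crank '[{"x":-0.03,"y":0.015,"z":0,"ax":0,"ay":0,"az":0,"claw":1},{"x":-0.06,"y":0.03,"z":0,"ax":0,"ay":0,"az":0,"claw":1},{"x":-0.09,"y":0.045,"z":0,"ax":0,"ay":0,"az":0,"claw":1},{"x":-0.12,"y":0.06,"z":0,"ax":0,"ay":0,"az":0,"claw":1},{"x":-0.15,"y":0.075,"z":0,"ax":0,"ay":0,"az":0,"claw":1}]' | grep -E "pos|width"
python3 -m crank '[{"x":-0.0105,"y":0.0045,"z":0,"ax":0,"ay":0,"az":0,"claw":1},{"x":-0.0105,"y":0.0045,"z":0,"ax":0,"ay":0,"az":0,"claw":1},{"x":-0.0105,"y":0.0045,"z":0,"ax":0,"ay":0,"az":0,"claw":1},{"x":-0.0105,"y":0.0045,"z":0,"ax":0,"ay":0,"az":0,"claw":1},{"x":-0.0105,"y":0.0045,"z":0,"ax":0,"ay":0,"az":0,"claw":1}]' | grep -E "pos|width"
python3 -c "
from h import *
st((.459,-.252,.06))"
```

```text
ee_pos: [0.6503, -0.1578, -0.0233]
ft_force: [-0.4, -1.0, -0.0]
width: 0.0398
ee_pos: [0.6503, -0.1577, -0.0234]
ft_force: [0.4, 0.0, -0.4]
width: 0.0271
ee_pos: [0.6239, -0.1698, 0.0904]
width: 0.0268
ee_pos: [0.469, -0.2483, 0.0878]
width: 0.0264
ee_pos: [0.4611, -0.2513, 0.0869]
width: 0.0266
t 26.00 p [ 0.4611 -0.2513  0.0869] yaw 0.06 F [ 0.7  0.1 -1.7] w 0.0266 j7 0.57
tool shift [-0.0021  0.0007  0.0269]
```

```bash
python3 -m crank '[{"x":-0.002,"y":0.0007,"z":0.01,"ax":0,"ay":0,"az":0,"claw":1},{"x":-0.002,"y":0.0007,"z":0.02,"ax":0,"ay":0,"az":0,"claw":1},{"x":-0.002,"y":0.0007,"z":0.026,"ax":0,"ay":0,"az":0,"claw":1},{"x":-0.002,"y":0.0007,"z":0.026,"ax":0,"ay":0,"az":0,"claw":1},{"x":-0.002,"y":0.0007,"z":0.026,"ax":0,"ay":0,"az":0,"claw":1}]' | grep -E "pos|force|width"
python3 - <<'E'
from h import *
st((.459,-.252,.0301))
p=r.read_state()["ee_pos"]
c=camera("side")
for h in(.0234,.0374): print(proj(c,(p[0],p[1],p[2]+h)).round(1))
u,v=proj(c,(.459,-.252,.08)).astype(int);print(u,v);cv2.imwrite("pics/m.png",cv2.resize(cv2.convertScaleAbs(c["color"][v-30:v+30,u-30:u+30],alpha=1.6),(600,600),interpolation=cv2.INTER_CUBIC))
E
```

```text
ee_pos: [0.4573, -0.2527, 0.0599]
ft_force: [-1.1, 0.2, -0.6]
width: 0.0272
t 26.42 p [ 0.4573 -0.2527  0.0599] yaw -0.05 F [-1.1  0.2 -0.6] w 0.0272 j7 0.59
tool shift [ 0.0018 -0.0007  0.0298]
[344.8 148.3]
[344.9 144.4]
344 149
```

View pics/m.png

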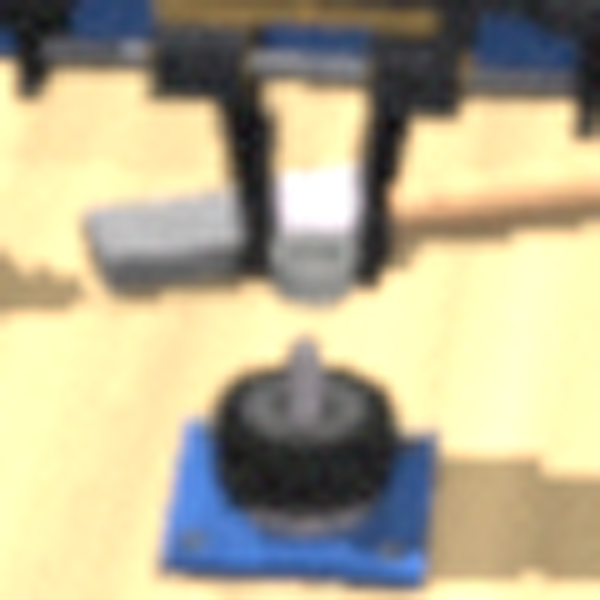

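The bush is held level right above the axle (bush 314,250; axle tip 305,342), with a 1.8 mm x correction to make. Descend.

```bash
python3 -m crank '[{"x":0.0017,"y":-0.0007,"z":0.002,"ax":0,"ay":0,"az":0,"claw":1},{"x":0.0017,"y":-0.0007,"z":0.008,"ax":0,"ay":0,"az":0,"claw":1},{"x":0.0017,"y":-0.0007,"z":0.014,"ax":0,"ay":0,"az":0,"claw":1},{"x":0.0017,"y":-0.0007,"z":0.02,"ax":0,"ay":0,"az":0,"claw":1},{"x":0.0017,"y":-0.0007,"z":0.025,"ax":0,"ay":0,"az":0,"claw":1}]' | grep -E "pos|force"
python3 -m crank '[{"x":0,"y":0,"z":0.004,"ax":0,"ay":0,"az":0,"claw":1},{"x":0,"y":0,"z":0.008,"ax":0,"ay":0,"az":0,"claw":1},{"x":0,"y":0,"z":0.012,"ax":0,"ay":0,"az":0,"claw":1},{"x":0,"y":0,"z":0.015,"ax":0,"ay":0,"az":0,"claw":1},{"x":0,"y":0,"z":0.0155,"ax":0,"ay":0,"az":0,"claw":1}]' | grep -E "pos|force|width"
python3 -m crank '[{"x":0,"y":0,"z":0.0005,"ax":0,"ay":0,"az":0,"claw":1},{"x":0,"y":0,"z":0.001,"ax":0,"ay":0,"az":0,"claw":1},{"x":0,"y":0,"z":0.001,"ax":0,"ay":0,"az":0,"claw":1},{"x":0,"y":0,"z":0.001,"ax":0,"ay":0,"az":0,"claw":1},{"x":0,"y":0,"z":0.001,"ax":0,"ay":0,"az":0,"claw":1}]' | grep -E "pos|force|width"
```

```text
ee_pos: [0.4592, -0.2519, 0.0347]
ft_force: [0.5, -1.0, -0.6]
ee_pos: [0.4592, -0.252, 0.0195]
ft_force: [-0.8, -0.3, -1.9]
width: 0.0272
ee_pos: [0.4596, -0.2521, 0.0193]
ft_force: [-0.7, 0.3, -0.1]
width: 0.0269
```

```bash
python3 -m crank '[{"x":0,"y":0,"z":0.0005,"ax":0,"ay":0,"az":0,"claw":1},{"x":0,"y":0,"z":0.001,"ax":0,"ay":0,"az":0,"claw":1},{"x":0,"y":0,"z":0.0015,"ax":0,"ay":0,"az":0,"claw":1},{"x":0,"y":0,"z":0.0015,"ax":0,"ay":0,"az":0,"claw":1},{"x":0,"y":0,"z":0.0015,"ax":0,"ay":0,"az":0,"claw":1}]' | grep -E "pos|force|width"
```

```text
ee_pos: [0.4594, -0.2521, 0.0176]
ft_force: [-0.3, 0.2, -0.1]
width: 0.0269
```

```bash
python3 -m crank '[{"x":0,"y":0,"z":0,"ax":0,"ay":0,"az":0,"claw":-0.3},{"x":0,"y":0,"z":0,"ax":0,"ay":0,"az":0,"claw":-1},{"x":0,"y":0,"z":0,"ax":0,"ay":0,"az":0,"claw":-1},{"x":0,"y":0,"z":0,"ax":0,"ay":0,"az":0,"claw":-1},{"x":0,"y":0,"z":-0.002,"ax":0,"ay":0,"az":0,"claw":-1}]' | grep -E "pos|force|width"
python3 -m crank '[{"x":0,"y":0,"z":-0.015,"ax":0,"ay":0,"az":0,"claw":-1},{"x":0,"y":0,"z":-0.04,"ax":0,"ay":0,"az":0,"claw":-1},{"x":0,"y":-0.005,"z":-0.065,"ax":0,"ay":0,"az":0,"claw":-1},{"x":0,"y":-0.03,"z":-0.075,"ax":0,"ay":0,"az":0,"claw":-1},{"x":0,"y":-0.065,"z":-0.075,"ax":0,"ay":0,"az":0,"claw":-1}]' | grep -E "pos|force|width"
python3 -m crank '[{"x":-0.004,"y":-0.04,"z":0,"ax":0,"ay":0,"az":0,"claw":-1},{"x":-0.008,"y":-0.08,"z":0,"ax":0,"ay":0,"az":0,"claw":-1},{"x":-0.012,"y":-0.12,"z":0,"ax":0,"ay":0,"az":0,"claw":-1},{"x":-0.016,"y":-0.16,"z":0,"ax":0,"ay":0,"az":0,"claw":-1},{"x":-0.02,"y":-0.2,"z":0,"ax":0,"ay":0,"az":0,"claw":-1}]' | grep -E "pos|force|width"
python3 -m crank '[{"x":-0.004,"y":-0.04,"z":0,"ax":0,"ay":0,"az":0,"claw":-1},{"x":-0.008,"y":-0.08,"z":0,"ax":0,"ay":0,"az":0,"claw":-1},{"x":-0.014,"y":-0.12,"z":0,"ax":0,"ay":0,"az":0,"claw":-1},{"x":-0.02,"y":-0.16,"z":0,"ax":0,"ay":0,"az":0,"claw":-1},{"x":-0.025,"y":-0.195,"z":0,"ax":0,"ay":0,"az":0,"claw":-1}]' | grep -E "pos|force|width"
python3 -m crank '[{"x":0,"y":-0.02,"z":0,"ax":0,"ay":0,"az":0,"claw":-1},{"x":0,"y":-0.03,"z":0,"ax":0,"ay":0,"az":0,"claw":-1},{"x":0,"y":-0.03,"z":0,"ax":0,"ay":0,"az":0,"claw":-1},{"x":0,"y":-0.03,"z":0,"ax":0,"ay":0,"az":0,"claw":-1},{"x":0,"y":-0.03,"z":0,"ax":0,"ay":0,"az":0,"claw":-1}]' | grep -E "pos|force|width"
python3 - <<'E'
from h import *
st((.4125,.242,-.022))
c=camera("side"); im=c["color"]; hsv=cv2.cvtColor(im,cv2.COLOR_BGR2HSV)
for p in((.4128,.2422,.013),):
    q=proj(c,p); u,v=q.astype(int); m=(hsv[v-9:v+10,u-9:u+10,2]<50).astype(np.uint8)
    n,l,s,ce=cv2.connectedComponentsWithStats(m); i=1+s[1:,4].argmax(); print("cap seen",ce[i]+[u-9,v-9],s[i],"pred",q)
u,v=proj(c,(.459,-.252,.04)).astype(int)
print(im[v-12:v+10,u-10:u+11].max(2))
E
```

```text
ee_pos: [0.4593, -0.252, 0.0194]
ft_force: [-1.2, 0.3, -0.0]
width: 0.0527
ee_pos: [0.4606, -0.1897, 0.0974]
ft_force: [0.9, 0.7, -0.6]
width: 0.0833
ee_pos: [0.4392, 0.0147, 0.0951]
ft_force: [1.0, 0.2, 0.6]
width: 0.0867
ee_pos: [0.414, 0.2106, 0.095]
ft_force: [1.0, -0.3, 0.6]
width: 0.0866
ee_pos: [0.4153, 0.236, 0.0946]
ft_force: [-0.2, 1.1, 0.0]
width: 0.087
t 30.22 p [0.4153 0.236  0.0946] yaw -0.19 F [-0.2  1.1  0. ] w 0.0870 j7 -0.59
tool shift [-0.0029 -0.0061  0.1166]
cap seen [335.03424658 283.15068493] [  3   4  13  14 146] pred [335.16827048 282.17506652]
[[ 60  61  60  64  68  87  94  97  96  97  94  96  96  93  95  92  91  91
   90  88  87]
 [ 56  58  57  57  62  85  95  96  94  94  96  97  94  94  95  94  91  91
   90  90  88]
 [ 54  54  55  56  62  85  96  95  97  96  96  96  95  95  94  93  93  90
   90  89  88]
 [ 47  50  54  56  63  83  94  95  95  95  96  95  94  95  94  92  92  91
   92  89  88]
 [ 39  39  51  55  63  85  93  95  96  94  96  94  94  93  95  93  92  92
   90  88  86]
 [ 38  37  51  57  61  86  94  95  93  95  97  95  97  94  94  93  92  91
   90
[... 734 characters left out ...]
4  96  95  96  96  96  94  94  95  94  93  94  93  94  93  90
   90  89  87]
 [ 94  95  96  98  94  96  96  95  95  96  96  96  95  94  94  92  94  91
   92  89  86]
 [ 95  94  95  96  97  95  95  96  94  96  96  95  94  92  90  92  90  90
   89  87  87]
 [ 94  95  96  95  97  94  96  95  95  96  96  94  95  94  93  91  90  90
   89  87  92]
 [ 94  94  96  94  95  96  95  97  95  95  96  94  94  97  93  93  93  91
   92  93  99]
 [ 95  94  95  95  95  97  95  98  94  98  95  96  93  95  93  93  95  96
   98 100 101]
 [ 96  95  96  97  97  97  96  95  96  96  96  96  97  98 100 100 104 106
  106 101  94]
 [101  97  98  98  97  97  97  99  98 103 104 102 104 107 107 107 104 101
  100  94  88]]
```

The cap is at the expected place (335.0,283.2 seen, 335.2,282.2 predicted). Descend and grip.

```bash
python3 -m crank '[{"x":-0.002,"y":-0.006,"z":0.02,"ax":0,"ay":0,"az":0,"claw":-1},{"x":-0.0025,"y":-0.006,"z":0.05,"ax":0,"ay":0,"az":0,"claw":-1},{"x":-0.0025,"y":-0.006,"z":0.075,"ax":0,"ay":0,"az":0,"claw":-1},{"x":-0.0025,"y":-0.006,"z":0.088,"ax":0,"ay":0,"az":0,"claw":-1},{"x":-0.0025,"y":-0.006,"z":0.088,"ax":0,"ay":0,"az":0,"claw":-1}]' | grep -E "pos|force"
python3 -m crank '[{"x":0,"y":0,"z":0.005,"ax":0,"ay":0,"az":0,"claw":-1},{"x":0,"y":0,"z":0.01,"ax":0,"ay":0,"az":0,"claw":-1},{"x":0,"y":0,"z":0.015,"ax":0,"ay":0,"az":0,"claw":-1},{"x":0,"y":0,"z":0.02,"ax":0,"ay":0,"az":0,"claw":-0.6},{"x":0,"y":0,"z":0.02,"ax":0,"ay":0,"az":0,"claw":-0.6}]' | grep -E "pos|force"
python3 -c "
from h import *
st((.4125,.243,-.0235))"
```

```text
ee_pos: [0.4109, 0.2413, 0.0041]
ft_force: [-1.2, -0.2, 1.0]
ee_pos: [0.4121, 0.2438, -0.0139]
ft_force: [0.0, 0.1, -0.1]
t 31.10 p [ 0.4121  0.2438 -0.0139] yaw -0.05 F [ 0.   0.1 -0.1] w 0.0803 j7 -0.56
tool shift [0.0004 0.0008 0.0096]
```

```bash
python3 -m crank '[{"x":0.0004,"y":0.0008,"z":0.004,"ax":0,"ay":0,"az":0,"claw":-0.6},{"x":0.0004,"y":0.0008,"z":0.008,"ax":0,"ay":0,"az":0,"claw":-0.6},{"x":0.0004,"y":0.0008,"z":0.0096,"ax":0,"ay":0,"az":0,"claw":-0.6},{"x":0.0004,"y":0.0008,"z":0.0096,"ax":0,"ay":0,"az":0,"claw":-0.6},{"x":0.0004,"y":0.0008,"z":0.0096,"ax":0,"ay":0,"az":0,"claw":1}]' 25 | grep -E "pos|force|width"
for i in 1 2; do python3 -m crank '[{"x":0,"y":0,"z":0,"ax":0,"ay":0,"az":0,"claw":1},{"x":0,"y":0,"z":0,"ax":0,"ay":0,"az":0,"claw":1},{"x":0,"y":0,"z":0,"ax":0,"ay":0,"az":0,"claw":1},{"x":0,"y":0,"z":0,"ax":0,"ay":0,"az":0,"claw":1},{"x":0,"y":0,"z":0,"ax":0,"ay":0,"az":0,"claw":1}]' 25 | grep -E "pos|force|width"; done
python3 -c "
from h import *
st((.459,-.252,.08))"
```

```text
ee_pos: [0.4127, 0.2432, -0.023]
ft_force: [1.9, 0.1, -0.1]
width: 0.0672
ee_pos: [0.4128, 0.2432, -0.0229]
ft_force: [0.9, -1.2, 0.1]
width: 0.0377
ee_pos: [0.4128, 0.2432, -0.0229]
ft_force: [-0.5, -1.4, 1.4]
width: 0.033
t 32.35 p [ 0.4128  0.2432 -0.0229] yaw -0.05 F [-0.5 -1.4  1.4] w 0.0330 j7 -0.55
tool shift [ 0.0466  0.4951 -0.103 ]
```

Cap gripped (33 mm). Lift and carry it to the mount.

```bash
python3 -m crank '[{"x":0,"y":0,"z":-0.005,"ax":0,"ay":0,"az":0,"claw":1},{"x":0,"y":0,"z":-0.025,"ax":0,"ay":0,"az":0,"claw":1},{"x":0,"y":0,"z":-0.055,"ax":0,"ay":0,"az":0,"claw":1},{"x":0.001,"y":0.01,"z":-0.09,"ax":0,"ay":0,"az":0,"claw":1},{"x":0.004,"y":0.035,"z":-0.11,"ax":0,"ay":0,"az":0,"claw":1}]' | grep -E "pos|width"
python3 -m crank '[{"x":0.005,"y":0.038,"z":0,"ax":0,"ay":0,"az":0,"claw":1},{"x":0.009,"y":0.076,"z":0,"ax":0,"ay":0,"az":0,"claw":1},{"x":0.013,"y":0.114,"z":0,"ax":0,"ay":0,"az":0,"claw":1},{"x":0.016,"y":0.152,"z":0,"ax":0,"ay":0,"az":0,"claw":1},{"x":0.02,"y":0.19,"z":0,"ax":0,"ay":0,"az":0,"claw":1}]' | grep -E "pos|width"
python3 -m crank '[{"x":0.005,"y":0.038,"z":0,"ax":0,"ay":0,"az":0,"claw":1},{"x":0.009,"y":0.076,"z":0,"ax":0,"ay":0,"az":0,"claw":1},{"x":0.013,"y":0.114,"z":0,"ax":0,"ay":0,"az":0,"claw":1},{"x":0.016,"y":0.152,"z":0,"ax":0,"ay":0,"az":0,"claw":1},{"x":0.02,"y":0.19,"z":0,"ax":0,"ay":0,"az":0,"claw":1}]' | grep -E "pos|width"
python3 -m crank '[{"x":0.001,"y":0.035,"z":0,"ax":0,"ay":0,"az":0,"claw":1},{"x":0.002,"y":0.06,"z":0,"ax":0,"ay":0,"az":0,"claw":1},{"x":0.0025,"y":0.08,"z":0,"ax":0,"ay":0,"az":0,"claw":1},{"x":0.0025,"y":0.08,"z":0,"ax":0,"ay":0,"az":0,"claw":1},{"x":0.0025,"y":0.08,"z":0,"ax":0,"ay":0,"az":0,"claw":1}]' | grep -E "pos|width"
python3 -m crank '[{"x":0,"y":0,"z":0.005,"ax":0,"ay":0,"az":0,"claw":1},{"x":0,"y":0,"z":0.01,"ax":0,"ay":0,"az":0,"claw":1},{"x":0,"y":0,"z":0.01,"ax":0,"ay":0,"az":0,"claw":1},{"x":0,"y":0,"z":0.01,"ax":0,"ay":0,"az":0,"claw":1},{"x":0,"y":0,"z":0.01,"ax":0,"ay":0,"az":0,"claw":1}]' | grep -E "pos|width"
python3 - <<'E'
from h import *
st((.459,-.252,.05))
p=r.read_state()["ee_pos"]
c=camera("side")
for h in(.0229,.0489): print(proj(c,(p[0],p[1],p[2]+h)).round(1))
print(proj(c,(.459,-.252,.066)))
u,v=proj(c,(.459,-.252,.08)).astype(int);print(u,v);cv2.imwrite("pics/n.png",cv2.resize(cv2.convertScaleAbs(c["color"][v-30:v+30,u-30:u+30],alpha=2.2),(600,600),interpolation=cv2.INTER_CUBIC))
E
```

```text
ee_pos: [0.4172, 0.211, 0.0905]
width: 0.0328
ee_pos: [0.4362, 0.0164, 0.0874]
width: 0.0332
ee_pos: [0.4562, -0.1737, 0.0875]
width: 0.033
ee_pos: [0.4584, -0.2527, 0.087]
width: 0.033
ee_pos: [0.459, -0.2513, 0.077]
width: 0.033
t 34.43 p [ 0.459  -0.2513  0.077 ] yaw 0.01 F [ 0.2  0.1 -0.4] w 0.0330 j7 0.58
tool shift [0.     0.0007 0.027 ]
[344.3 143.8]
[344.5 136.4]
[344.06999514 153.1412474 ]
344 149
```

View pics/n.png

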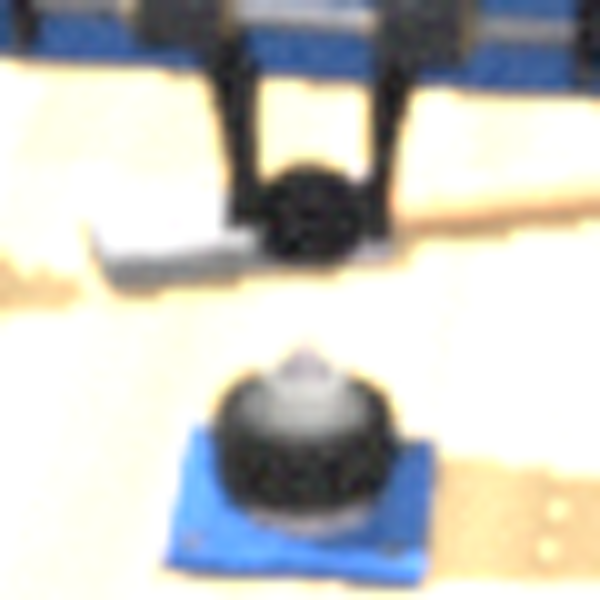

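The bush is seated on the wheel with the axle end showing. The cap (344.5,139.8) is where predicted, directly above the axle. Lower slowly.

```bash
python3 -m crank '[{"x":0,"y":0.0007,"z":0.008,"ax":0,"ay":0,"az":0,"claw":1},{"x":0,"y":0.0007,"z":0.016,"ax":0,"ay":0,"az":0,"claw":1},{"x":0,"y":0.0007,"z":0.024,"ax":0,"ay":0,"az":0,"claw":1},{"x":0,"y":0.0007,"z":0.028,"ax":0,"ay":0,"az":0,"claw":1},{"x":0,"y":0.0007,"z":0.028,"ax":0,"ay":0,"az":0,"claw":1}]' | grep -E "pos|force|width"
python3 -m crank '[{"x":0,"y":0,"z":0.002,"ax":0,"ay":0,"az":0,"claw":1},{"x":0,"y":0,"z":0.004,"ax":0,"ay":0,"az":0,"claw":1},{"x":0,"y":0,"z":0.006,"ax":0,"ay":0,"az":0,"claw":1},{"x":0,"y":0,"z":0.008,"ax":0,"ay":0,"az":0,"claw":1},{"x":0,"y":0,"z":0.01,"ax":0,"ay":0,"az":0,"claw":1}]' | grep -E "pos|force|width"
```

```text
ee_pos: [0.458, -0.2523, 0.0476]
ft_force: [0.2, -0.3, 0.4]
width: 0.0328
ee_pos: [0.459, -0.2526, 0.0389]
ft_force: [0.4, 0.5, -1.3]
width: 0.0332
```

```bash
python3 -m crank '[{"x":0,"y":-0.0003,"z":0.0015,"ax":0,"ay":0,"az":0,"claw":1},{"x":0,"y":-0.0003,"z":0.003,"ax":0,"ay":0,"az":0,"claw":1},{"x":0,"y":-0.0003,"z":0.0045,"ax":0,"ay":0,"az":0,"claw":1},{"x":0,"y":-0.0003,"z":0.006,"ax":0,"ay":0,"az":0,"claw":1},{"x":0,"y":-0.0003,"z":0.006,"ax":0,"ay":0,"az":0,"claw":1}]' | grep -E "pos|force|width"
python3 -m crank '[{"x":0,"y":0,"z":0.0005,"ax":0,"ay":0,"az":0,"claw":1},{"x":0,"y":0,"z":0.0005,"ax":0,"ay":0,"az":0,"claw":1},{"x":0,"y":0,"z":0.0005,"ax":0,"ay":0,"az":0,"claw":1},{"x":0,"y":0,"z":0.0005,"ax":0,"ay":0,"az":0,"claw":1},{"x":0,"y":0,"z":0.0005,"ax":0,"ay":0,"az":0,"claw":1}]' | grep -E "pos|force|width"
```

```text
ee_pos: [0.4587, -0.2522, 0.0327]
ft_force: [-0.1, 0.0, -0.1]
width: 0.0332
ee_pos: [0.4589, -0.2523, 0.0326]
ft_force: [-0.0, -0.3, -1.2]
width: 0.0327
```

```bash
python3 -m crank '[{"x":0,"y":0,"z":0.0005,"ax":0,"ay":0,"az":0,"claw":1},{"x":0,"y":0,"z":0.0005,"ax":0,"ay":0,"az":0,"claw":-1},{"x":0,"y":0,"z":0.0005,"ax":0,"ay":0,"az":0,"claw":-1},{"x":0,"y":0,"z":0.0005,"ax":0,"ay":0,"az":0,"claw":-1},{"x":0,"y":0,"z":0.0005,"ax":0,"ay":0,"az":0,"claw":-1}]' | grep -E "pos|force|width"
python3 -m crank '[{"x":0,"y":0,"z":0,"ax":0,"ay":0,"az":0,"claw":-1},{"x":0,"y":0,"z":-0.01,"ax":0,"ay":0,"az":0,"claw":-1},{"x":0,"y":0,"z":-0.04,"ax":0,"ay":0,"az":0,"claw":-1},{"x":0,"y":0,"z":-0.07,"ax":0,"ay":0,"az":0,"claw":-1},{"x":0,"y":0,"z":-0.1,"ax":0,"ay":0,"az":0,"claw":-1}]' | grep -E "pos|force|width"
for i in 1 2; do python3 -m crank '[{"x":0,"y":-0.035,"z":0,"ax":0,"ay":0,"az":0,"claw":-1},{"x":0,"y":-0.07,"z":0,"ax":0,"ay":0,"az":0,"claw":-1},{"x":0,"y":-0.105,"z":0,"ax":0,"ay":0,"az":0,"claw":-1},{"x":0,"y":-0.14,"z":0,"ax":0,"ay":0,"az":0,"claw":-1},{"x":0,"y":-0.17,"z":0,"ax":0,"ay":0,"az":0,"claw":-1}]' | grep -E "pos|force|width"; done
python3 - <<'E'
from h import *
c=camera("top"); im=c["color"]; st()
cv2.imwrite("pics/fin_top.png",im); cv2.imwrite("pics/fin_side.png",camera("side")["color"])
for p in((.459,-.252,.080),(.459,-.252,.054)): print(proj(c,p).round(1))
u,v=proj(c,(.459,-.252,.06)).astype(int); print(u,v); print(im[v-13:v+14,u-13:u+14].max(2))
o=cv2.imread("pics/top0.png"); d=cv2.absdiff(o,im).max(2)
for n,(a,b) in dict(water=(460,160),oil=(191,160)).items(): print(n,(d[b-25:b+25,a-25:a+25]>30).sum())
E
```

```text
ee_pos: [0.4589, -0.2523, 0.032]
ft_force: [-0.2, 0.2, -0.2]
width: 0.0518
ee_pos: [0.4584, -0.2526, 0.1338]
ft_force: [-0.1, 0.4, -0.4]
width: 0.0831
ee_pos: [0.4589, -0.0802, 0.133]
ft_force: [1.4, 0.1, -0.0]
width: 0.0871
ee_pos: [0.459, 0.09, 0.133]
ft_force: [1.0, 0.7, 0.5]
width: 0.087
t 37.87 p [0.4586 0.0959 0.1328] yaw 0.34 F [-1.8  6.8  0.2] w 0.0871 j7 -0.29
[418.2 236.6]
[415.4 237.7]
416 237
[[123 129 127 122 122 123 124 134 141 138 134 132 133 133 134 132 119 121
  128 129 130 129 116 150 163 165 165]
 [133 137 136 134 134 135 135 139 141 140 139 138 137 137 138 138 136 133
  124 120 130 135 117 150 166 168 167]
 [136 136 136 137 137 138 138 136 134 134 132 133 132 134 136 138 136 120
   94  88 105 125 119 150 167 168 169]
 [137 136 136 137 136 134 131 115  99  91  85  85  86 103 123 132 131 110
   79  73  89 120 123 143 167 169 170]
 [136 136 135 133 129 113  88  65  52  47  43  41  44  56  71  84 100 101
   88  82 102 125 125 145 170 173 173]
 [129 128 125 107  84  65  45  33  32  31  32  30  28  31  34  40  56  79
  104 122 130 135 130 149 177 178 178]
 [124 113  87 
[... 1673 characters left out ...]
82 186]
 [ 52  29  13  20  28  27  24  21  32  42  50  50  47  43  38  30  22  19
   24  38  81 119 134 140 139 179 183]
 [ 67  48  25  14  20  25  23  20  20  24  29  32  29  28  23  19  17  19
   27  51 102 131 136 141 136 175 179]
 [ 71  66  51  30  16  18  20  17  16  17  19  18  17  18  17  13  20  28
   45  73 113 133 137 137 122 164 178]
 [ 71  71  66  52  34  22  15  15  17  17  16  17  18  20  21  26  42  61
   77 106 125 130 133 133 119 161 179]
 [ 76  73  72  69  64  56  43  30  24  23  21  26  32  41  46  60  72  80
  104 112 100  95 110 126 114 150 176]
 [ 99  82  79  79  79  77  72  70  63  58  58  67  71  74  74  77  80  84
  111 106  78  72  89 118 119 143 168]]
water 0
oil 2
```

Top view: the cap is centred at about (417,237.5), predicted (416.8,237.1), and both bottles are unmoved. Last check is height and tilt from the side image, by numbers.

Run:
```python
from h import *
im=cv2.imread("pics/fin_side.png"); c=camera("side")
for z in(.080,.072,.054,.04): print(z,proj(c,(.459,-.252,z)).round(1))
print("cap L/R z=.06",proj(c,(.476,-.252,.06)).round(1),proj(c,(.442,-.252,.06)).round(1))
g=im.max(2)
for v in range(143,172): print(v,g[v,330:359])
st()
```

```text
0.08 [344.2 149.3]
0.072 [344.1 151.5]
0.054 [344.  156.4]
0.04 [343.9 160.2]
cap L/R z=.06 [338.7 154.4] [349.4 155.2]
143 [ 22  19  13  23  19  16  17  10  21  20  25  23  27  20  22  23  16  18
  21  49  78  91  90  92 100 114 141 152 149]
144 [ 20  18  19  22  17  21  20  21  21  20  26  41  46  31  22  25  19  24
  25  42  79  91  91  98 111 144 170 179 176]
145 [ 21  16  20  17  24  26  22  19  22  23  28  44  48  34  22  24  23  16
  23  43  81  97 105 113 124 165 183 165 139]
146 [ 19  19  25  20  23  20  23  23  26  20  23  32  31  19  17  21  23  21
  26  52  87 115 127 136 143 158 157 118  73]
147 [ 26  19  19  26  14  25  21  24  24  18  20  24  19  22  23  20  21  16
  24  39  69  90 102 114 113 112  99  67  43]
148 [14 24 19 20 18 20 20 21 14 23 19 23 21 20 20 19 17 13 18 24 39 45 48 52
 50 48 48 39 34]
149 [20 18 17 19 16 21 18 22 19 13 21 15 19 25 20 17 23 21 20 28 32 36 34 36
 39 37 36 35 36]
150 [21 19 19 23 15 18 17 19 15 18 22 21 25 23 19 24 23 21 27 32 31 32 38 36
 35 35 35 37 36]
151 [18 21 19 22 21 20 13 14 21 20 23 17 15 20 20 18 22 16 20 29 36 36 33 38
 38 37
[... 1530 characters left out ...]
26  25  33  35  32
  29  31  31  33  32  32  32  30  32  32  30]
167 [122 111 119 113 110  82  46  39  37  35  29  31  30  27  31  31  31  31
  33  30  36  30  32  31  36  33  31  31  45]
168 [ 96  98 101  86  78  69  63  59  56  51  52  51  47  51  50  58  48  37
  34  36  33  34  35  35  33  34  33  37  60]
169 [77 80 82 72 66 66 63 62 63 63 64 67 67 66 68 64 49 34 35 34 33 35 33 38
 35 35 35 40 73]
170 [90 86 83 74 70 70 67 65 63 61 58 62 62 65 62 50 34 29 28 34 34 35 35 34
 30 30 33 45 82]
171 [121 124 113 108 110 112 110 111 108  87  70  70  66  61  54  38  29  30
  30  31  32  31  30  33  32  32  29  48  76]
t 37.97 p [0.4591 0.0896 0.1326] yaw 0.18 F [-0.8 -0.2  0.4] w 0.0871 j7 -0.28
```

The gripper blocks the side line of sight. Move it aside and repeat.

```bash
python3 -m crank '[{"x":0.03,"y":0,"z":-0.01,"ax":0,"ay":0,"az":0,"claw":-1},{"x":0.06,"y":0,"z":-0.02,"ax":0,"ay":0,"az":0,"claw":-1},{"x":0.095,"y":0,"z":-0.03,"ax":0,"ay":0,"az":0,"claw":-1},{"x":0.13,"y":0,"z":-0.03,"ax":0,"ay":0,"az":0,"claw":-1},{"x":0.165,"y":0,"z":-0.03,"ax":0,"ay":0,"az":0,"claw":-1}]' | grep pos
python3 -m crank '[{"x":0.02,"y":0.035,"z":0,"ax":0,"ay":0,"az":0,"claw":-1},{"x":0.04,"y":0.07,"z":0,"ax":0,"ay":0,"az":0,"claw":-1},{"x":0.04,"y":0.1,"z":0,"ax":0,"ay":0,"az":0,"claw":-1},{"x":0.04,"y":0.12,"z":0,"ax":0,"ay":0,"az":0,"claw":-1},{"x":0.04,"y":0.12,"z":0,"ax":0,"ay":0,"az":0,"claw":-1}]' | grep pos
python3 - <<'E'
from h import *
c=camera("side"); im=c["color"]; cv2.imwrite("pics/fin2.png",im)
g=im.max(2)
for v in range(144,176): print(v,*g[v,330:359])
E
```

```text
ee_pos: [0.6263, 0.086, 0.1635]
ee_pos: [0.6634, -0.0417, 0.1629]
144 95 93 89 84 79 72 67 69 68 69 69 71 73 84 91 91 92 89 90 90 92 92 90 98 109 143 170 182 182
145 70 68 69 69 68 65 63 67 64 68 71 74 72 86 90 92 90 87 93 98 104 106 109 119 130 168 187 189 188
146 63 68 66 68 72 72 69 72 89 95 98 100 98 97 99 96 95 102 135 152 154 157 163 170 173 187 194 191 188
147 79 90 90 88 92 94 94 102 131 146 145 145 122 95 87 86 96 121 160 181 186 192 195 197 198 195 193 190 187
148 128 139 138 135 139 143 146 150 163 166 151 131 97 70 56 56 69 95 135 175 194 198 202 202 198 197 194 188 185
149 161 164 160 164 169 173 175 176 177 154 112 70 49 41 38 36 37 47 82 138 183 199 203 201 197 195 194 191 186
150 176 173 168 172 177 180 183 184 180 136 75 38 34 37 39 33 34 32 42 90 168 199 205 200 196 195 192 187 183
151 178 174 174 174 179 181 187 187 182 128 56 33 38 40 38 38 31 30 29 76 168 199 202 199 197 194 191 188 184
152 176 174 174 175 179 181 186 187 181 127 57 36 34 37 33 31 28 28 30 75 168 201 204 199 198 196 191 188 185
153 175 173 174 178 182 184 186 186 182 127 53 28 30 27 29 26 24 22 2
[... 1655 characters left out ...]
33 44 50 62 74 86 89 90 92 106 147
170 134 141 146 145 138 133 121 112 89 71 63 58 52 47 51 54 52 57 66 72 69 73 76 85 88 90 86 103 124
171 136 141 137 134 135 134 134 132 121 98 83 83 78 75 78 79 77 76 77 78 77 77 78 90 95 93 88 104 120
172 134 128 113 110 116 130 134 135 133 122 115 113 96 88 87 88 87 83 84 83 82 81 87 107 121 121 100 110 127
173 131 120 103 102 118 129 133 135 134 135 132 130 119 113 113 112 114 114 115 114 114 107 95 104 121 134 107 145 172
174 118 113 111 115 123 127 132 139 138 141 135 130 129 129 128 128 129 130 129 130 129 121 103 97 117 141 112 143 187
175 98 94 96 98 102 100 107 112 113 114 110 105 104 106 108 109 112 115 120 120 124 125 124 130 140 153 117 128 185
```

The cap stands upright, columns 340–349 symmetric about 344.3. Its top is at row 148, against 149 predicted when seated; perched on the axle tip it would be near 145–146. Hand in.

```bash
python3 -c "
from h import *
from bench import close_job
st(); print(close_job())"
```

```text
t 38.85 p [ 0.6636 -0.038   0.1628] yaw -0.44 F [ 0.7  0.3 -0.4] w 0.0870 j7 0.14
the job is handed in; nothing more can be done
None
```

The wheel is rebuilt on the axle in the order asked: disc, wheel with grey hub up, bush, then the cap farthest to the robot's right, dome up. All parts are let go. I handed the job in at about 39 s of robot time, with the gripper open and clear.

**Last checks:**
- **Disc, wheel and bush:** pictures taken after each placing showed each one sitting flat on the part below. No contact force above about 2 N showed while lowering the parts.
- **Cap:** it is upright and centred within about 1 px in the top and side views, at its seated height. I checked this from pixel values only, because all 16 picture views were used.
- **Bottles:** the top view was unchanged around both bottles (0 and 2 pixels differed). I took it just before the final sideways move of the empty gripper.

**What disagreed:** the reported TCP height did not match the pictures; the fingertips are really about 30 mm higher than it says. My first two attempts to grip the disc closed on air above it because of this. I then corrected the height from the pictures, the gripper openings and careful probing. The gripper also read 0.4–2 mm narrower than the true size on each part it held; this caused no trouble.

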